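# Repack the laundry-room caddy

### The job

The carry caddy on the folding table was packed with the wrong supplies: swap them with what stands on the two drip trays. In the end the square bottle and the slim round bottle stand in the caddy, one in each compartment so that it is evenly loaded, while the round tub stands in the middle of the round tray and the oblong jug in the middle of the oblong tray, lined up with its long side; the bare rubber mat is free for setting one thing aside on the way. Keep all of them upright, do not tip the light caddy or shift it from where it stands, and leave the measuring cup and the cardboard carton where they are.

Things in the scene. Friction and masses are not known exactly. Their poses are not given: they have to be found in the camera images.
- caddy: Light teal plastic carry caddy, loose on the table, about 180 g, 100 (x) x 208 (y) mm, outer walls 40 mm high and 4 mm thick, floor 4 mm thick. A divider across the middle makes two open compartments, each 92 mm (x) by 98 mm (y) inside, centred at y = +51 and y = -51 mm. Over the divider, along x, runs a round carrying bar, its top 88 mm above the table. Origin: centre of the underside; z up.
- round_tray: Fixed round grey drip tray, outer diameter 110 mm, inner diameter 102 mm, floor 4 mm above the table, rim 10 mm high. Origin: centre of the underside; z up. At the start one of the two bottles stands on it.
- oblong_tray: Fixed oblong grey drip tray, outside 90 mm (x) by 130 mm (y, its long side), inside 82 x 122 mm, floor 4 mm above the table, rim 10 mm high. Origin: centre of the underside; z up. At the start the other bottle stands on it.
- mat: The free spot: bare square black rubber mat, 110 x 110 mm, 4 mm thick, fixed. Origin: centre of the underside; z up.
- tub: Wide round white tub of washing powder, a plain cylinder 64 mm in diameter and 90 mm tall, flat top with a grey disc, no cap, 250 to 460 g. Starts upright in one compartment of the caddy. Origin: centre of the underside; z along its axis, up.
- jug: Flat oblong white jug with an off-centre grey cap, body 44 mm (x) by 70 mm (y, long side) and 92 mm tall, cap 28 mm wide to 114 mm, 15 mm off centre towards +y; 220 to 420 g. Starts upright in the other compartment of the caddy. Origin: centre of the body's underside; z up.
- square_bottle: White square bottle, body 54 x 54 mm and 94 mm tall (sides along its x and y), centred grey cap 34 mm wide to 116 mm; 230 to 430 g. Starts upright on one of the trays. Origin: centre of the underside; z up.
- flask: Slim round white bottle, 52 mm in diameter, straight up to 88 mm, then a sloping shoulder and a grey cap 24 mm wide to 118 mm; 210 to 390 g. Starts upright on the other tray. Origin: centre of the underside; z up.
- scoop: Bystander: loose clear plastic measuring cup, 60 mm wide, 45 mm tall. Origin: centre of the underside.
- carton: Bystander: loose brown cardboard carton lying flat, 60 (x) x 95 (y) x 35 mm tall. Origin: centre of the underside.

How it is judged:
At the end, for the whole second after the job is handed in: Tub and jug on the floors of their trays within 15 mm of centre, jug within 0.3 rad of the tray; square and slim bottle on the caddy floor, one per compartment; all four at rest, upright within 0.1 rad; caddy level, within 30 mm of its start (horizontal distance between tub and round_tray below 0.015 m and z of tub in the frame of round_tray between 0 and 0.009 m and horizontal distance between jug and oblong_tray below 0.015 m and z of jug in the frame of oblong_tray between 0 and 0.009 m and angle between the x axis of jug and the x axis of oblong_tray, either way round below 0.3 rad and ((y of square_bottle in the frame of caddy between 0.025 and 0.08 m and x of square_bottle in the frame of caddy between -0.03 and 0.03 m and z of square_bottle in the frame of caddy between -0.002 and 0.012 m and y of flask in the frame of caddy between -0.08 and -0.025 m and x of flask in the frame of caddy between -0.03 and 0.03 m and z of flask in the frame of caddy between -0.002 and 0.012 m) or (y of square_bottle in the frame of caddy between -0.08 and -0.025 m and x of square_bottle in the frame of caddy between -0.03 and 0.03 m and z of square_bottle in the frame of caddy between -0.002 and 0.012 m and y of flask in the frame of caddy between 0.025 and 0.08 m and x of flask in the frame of caddy between -0.03 and 0.03 m and z of flask in the frame of caddy between -0.002 and 0.012 m)) and angle between each of tub, jug, square_bottle, flask's own z axis and vertical below 0.1 rad and linear speed of each of tub, jug, square_bottle, flask, caddy below 0.02 m/s and distance of caddy from where it was at the start of the episode below 0.03 m and angle between caddy's own z axis and vertical below 0.05 rad); the robot touches nothing.
It fails at once if the caddy is tipped by more than 0.25 rad (angle between caddy's own z axis and vertical above 0.25 rad).
It fails at once if one of the four supplies is tipped over (more than 0.6 rad) (angle between any of tub, jug, square_bottle, flask's own z axis and vertical above 0.6 rad).
It fails at once if the measuring cup or the carton is moved by more than 30 mm (distance of any of scoop, carton from where it was at the start of the episode above 0.03 m).
It also fails if it takes over 120 s, if anything falls off the work surface, if the arm or the gripper's body presses on something with over 40 N, if the wrist force passes 120 N, or if a joint passes its speed limit or range.

### The arm

A 6-joint arm with a two-finger parallel gripper is mounted at the origin on the work surface. World frame = base frame: x ahead of the robot, y to its left, z up, the work surface at z = 0. Lengths are in m, angles in rad, forces in N, time in s.
With the tool pointing down it reaches from about 0.275 to 0.85 m from the base axis. Payload 5.2 kg.
Tool frame: the origin (TCP) lies midway between the tips of the shut fingers; the grasp point (between the pads) lies 19 mm behind it; z points along the fingers, y is the direction in which the jaws open and shut (so a half turn about z gives the same grasp; the last joint's range is limited). The gripper opens to 85 mm and grips with 20 to 120 N. Pads are 22 mm wide; open, the fingers measure 114 mm over their backs; the gripper's body (76 mm by 85 mm) begins 54 mm behind the grasp point. The pads swing forward as they close: fully open they stand 13 mm farther back than shut.
Start: joints at [0.965, 0.259, 1.535, -0, 1.348, -0.203], TCP at [0.216, 0.506, 0.231] pointing down, gripper open.
Joint ranges: [-3.14, 3.14], [-0.91, 2.08], [0.19, 2.58], [-1.22, 4.36], [0.22, 2.71], [-3.12, 3.12]. Speed limits (rad/s): [2.57, 2.57, 3.14, 3.14, 3.14, 3.14].

### API

Orientations are given as a unit quaternion [w, x, y, z].
In Python, from cell import get_state, capture, sign_off gives the robot as it stands.
- The arm moves only by the tool drive_tool, never from a script. Its argument "motion" is a list of rows, each an object with "offset": the shift along the tool's x, y, z in mm, a list of three; "roll": the turn about the tool's z in degrees; "fingers": the closure, from -1 (fully open) to 1 (shut). A call has exactly 8 rows; each row shifts and turns the pose as measured when the row begins, along the tool's axes as they then stand; what a row does not reach is not made up. A row lasts 1/10 s, in which the tool goes at most 50 mm and 8.59 degrees, less where a joint would pass 70% of its speed; a pose out of reach is approached as far as the arm can. A call with a gripper value outside its range is refused whole. The fingers move at their own pace and stop on an object; the grip force is fixed at half the most. Time passes only in rows, so rows that do not move let the fingers close, or fill a call up. It gives the time, the measured TCP pose, the force and the opening at its end, in the units of the state.
- get_state(): the state, without advancing time (a new reading comes with each control period).
- capture(name): name is "side" or "top" or "wrist"; returns a dict with "img" (480x640x3 uint8, red, green, blue), "z_map" (480x640 float32, m along the optical axis (not along the pixel's ray), 0 where there is no reading), "K" (3x3 intrinsics, pixels), "extrinsics" (4x4, takes a point from camera to world coordinates). Camera axes: x right, y down, z forward; pixel columns grow to the right and rows downward; lengths in m; the calibration is good to about 2 mm. The wrist camera is an equidistant fisheye: a pixel r from the principal point sees the ray r / f radians off the axis. A picture is of the moment at which its call begins.
- sign_off(): hands the job in, once; it reports no verdict.
The state is a dict: "clock": time; "q": joint angles; "qvel": joint speeds; "joint_efforts": joint torques, N m; "ee_pos": TCP position; "tcp_rot": TCP orientation; "ft_force": force on the tool from outside, world axes, zero at the start; "ft_torque": the same for the moment, N m; "gripper_width": finger opening in m.
Only numpy, scipy, OpenCV 4.12 (cv2) and the standard library are available. Lean on these libraries where they do the work, as an engineer would, in place of code of your own. Each camera call takes 0.05 s, during which the arm holds its last target.

## Working session

There is one attempt and no reset: what is moved stays moved. The work goes in short steps, Python scripts to look and compute and a tool call to move; the robot and the scene stay as the last step left them, time stands still between calls to the robot, and variables do not carry over. Pictures are saved under pics/ and viewed, and the job is handed in when it is done.

Besides the shell and the picture viewer there is one more tool, called after "Request:" in YAML: its name, and indented under it one key for each argument. drive_tool: Moves the arm, as the interface text tells. Its arguments: {"type":"object","properties":{"motion":{"type":"array","items":{"type":"object","properties":{"offset":{"type":"array","items":{"type":"number"}},"roll":{"type":"number"},"fingers":{"type":"number"}}}}},"required":["motion"]}

```bash
mkdir -p pics; ls; python3 - <<'E'
from cell import get_state, capture
import cv2,numpy as np
print(get_state())
for n in ["side","top"]:
    c=capture(n); cv2.imwrite(f"pics/{n}0.png",c["img"][:,:,::-1]); np.savez(f"{n}0.npz",**c); print(n,c["K"],c["extrinsics"])
E
```

```text
pics
{'clock': 0.0, 'q': array([ 9.65221160e-01,  2.59330682e-01,  1.53607815e+00,  2.22607031e-05,
        1.34799793e+00, -2.02799016e-01]), 'qvel': array([-0.00044243,  0.00037122,  0.00111675,  0.00137169,  0.00015623,
       -0.00024638]), 'joint_efforts': array([-1.10193301e-03, -4.46034408e+01, -2.90564847e+01, -5.70533884e-04,
        1.17154961e-02, -2.75586564e-05]), 'ee_pos': array([0.21525272, 0.50556102, 0.2304833 ]), 'tcp_rot': array([-3.66696802e-04,  2.00031883e-01,  9.79788969e-01, -8.29697189e-04]), 'ft_force': array([ 0.50179879, -0.66948267,  0.30645027]), 'ft_torque': array([-0.00095907,  0.0132303 ,  0.00124797]), 'gripper_width': 0.0853059865476925}
side [[481.60696667   0.         316.90446053]
 [  0.         481.60696667 236.88079947]
 [  0.           0.           1.        ]] [[ 0.95995454 -0.20144728  0.19469536  0.2800496 ]
 [-0.28012371 -0.70070403  0.65615895 -0.762779  ]
 [ 0.00424238 -0.68442154 -0.72907418  0.86706502]
 [ 0.          0.          0.          1.        ]]
top [[519.35221219   0.         320.63954663]
 [  0.         519.35221219 238.14670878]
 [  0.           0.           1.        ]] [[-1.58311381e-04 -9.82507556e-01  1.86222655e-01  3.43188002e-01]
 [-9.99946815e-01  2.07590295e-03  1.01023550e-02 -2.38998632e-02]
 [-1.03122203e-02 -1.86211152e-01 -9.82455630e-01  1.00360191e+00]
 [ 0.00000000e+00  0.00000000e+00  0.00000000e+00  1.00000000e+00]]
```

View pics/top0.png

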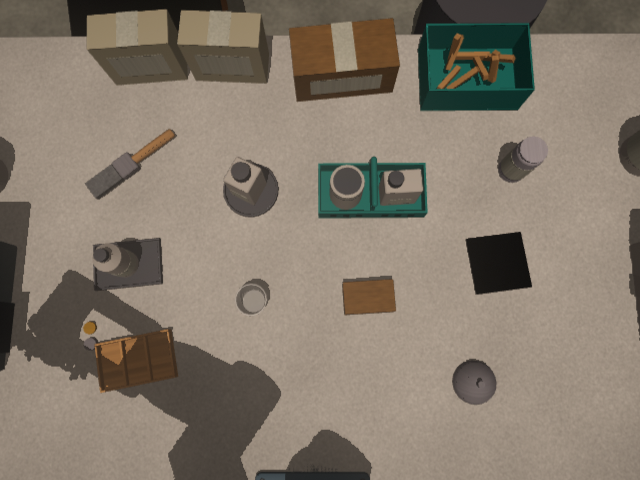

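View pics/side0.png

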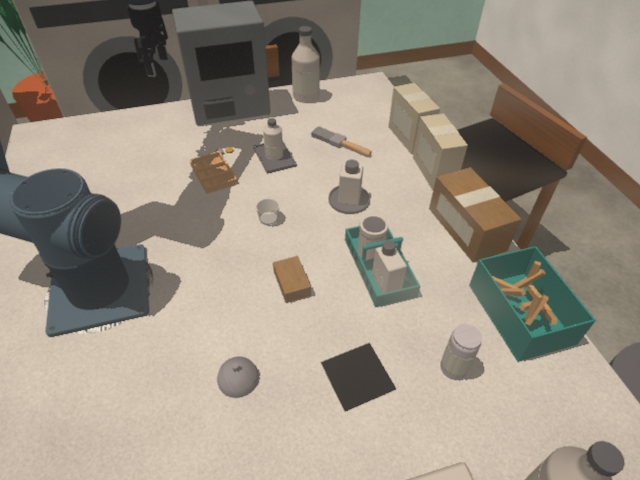

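```bash
cat > h.py <<'E'
import numpy as np,cv2
def cloud(c):
    K=c["K"];E=c["extrinsics"];z=c["z_map"]
    v,u=np.mgrid[0:480,0:640]
    P=np.stack([(u-K[0,2])/K[0,0]*z,(v-K[1,2])/K[1,1]*z,z],-1)
    W=P@E[:3,:3].T+E[:3,3]; W[z<=0]=np.nan
    return W
def ortho(cs,x0,x1,y0,y1,s=1000,zmax=.2):
    # rows: x decreasing from top, cols: y decreasing ; highest z wins
    H=np.full((int((x1-x0)*s),int((y1-y0)*s)),-1.);I=np.zeros(H.shape+(3,),np.uint8)
    for c in cs:
        W=cloud(c).reshape(-1,3);C=c["img"].reshape(-1,3)
        m=np.isfinite(W[:,0])&(W[:,0]>x0)&(W[:,0]<x1)&(W[:,1]>y0)&(W[:,1]<y1)&(W[:,2]<zmax)
        W=W[m];C=C[m];o=np.argsort(W[:,2]);W=W[o];C=C[o]
        r=((x1-W[:,0])*s).astype(int).clip(0,H.shape[0]-1);q=((y1-W[:,1])*s).astype(int).clip(0,H.shape[1]-1)
        for a,b,z,col in zip(r,q,W[:,2],C):
            if z>H[a,b]: H[a,b]=z;I[a,b]=col
    return H,I
E
python3 - <<'E'
import numpy as np,cv2
from h import *
t=dict(np.load("top0.npz"));s=dict(np.load("side0.npz"))
for n,c in (("top",t),("side",s)):
    W=cloud(c)
    print(n,np.nanmedian(W[300:320,200:230,2]) if n=="top" else np.nanmedian(W[300:330,320:340,2]))
W=cloud(t)
def reg(name,r0,r1,c0,c1,zl,zh):
    w=W[r0:r1,c0:c1].reshape(-1,3);w=w[(w[:,2]>zl)&(w[:,2]<zh)]
    if len(w)<5: print(name,len(w));return
    r=cv2.minAreaRect((w[:,:2]*1000).astype(np.float32))
    print(name,len(w),"mean",w.mean(0).round(4),"rect c",np.round(r[0],1),"size",np.round(r[1],1),"ang",round(r[2],1), "bb",w.min(0).round(3),w.max(0).round(3))
reg("sqcap",150,220,215,280,.108,.125)
reg("sqbody",150,220,215,280,.085,.1)
reg("rtray rim",140,220,215,285,.007,.013)
reg("flaskcap",230,300,85,170,.108,.125)
reg("flask",230,300,85,170,.080,.1)
reg("otray",230,300,85,170,.007,.013)
reg("tub",155,225,325,368,.08,.096)
reg("jugcap",155,225,378,430,.105,.12)
reg("jug",155,225,378,430,.085,.098)
reg("caddyrim",150,225,310,435,.035,.045)
reg("bar",150,225,366,380,.07,.095)
reg("mat",220,310,455,545,.002,.008)
reg("carton",270,320,335,400,.03,.04)
reg("scoop",275,320,230,275,.04,.05)
E
```

```text
top 0.000454340513680096
side -9.120526669903484e-05
sqcap 299 mean [0.6316 0.1286 0.1195] rect c [632.3 128.9] size [33.5 32.1] ang 0.9 bb [0.616 0.113 0.108] [0.649 0.145 0.124]
sqbody 522 mean [0.6278 0.127  0.0967] rect c [633.1 130. ] size [55.4 54.5] ang 63.2 bb [0.598 0.095 0.085] [0.667 0.164 0.1  ]
rtray rim 321 mean [0.6189 0.1182 0.0096] rect c [624.5 122.6] size [ 94.5 109.1] ang 33.0 bb [0.576 0.073 0.007] [0.683 0.181 0.013]
flaskcap 178 mean [0.4811 0.3647 0.1204] rect c [481.8 366.4] size [23.  22.4] ang 44.2 bb [0.47  0.354 0.108] [0.493 0.379 0.125]
flask 414 mean [0.4787 0.3588 0.0939] rect c [481.7 366.4] size [51.3 51.3] ang 63.5 bb [0.456 0.34  0.08 ] [0.507 0.393 0.1  ]
otray 555 mean [0.4785 0.3539 0.0095] rect c [475.2 361.5] size [105.1 132.1] ang 7.6 bb [0.416 0.294 0.007] [0.533 0.431 0.013]
tub 839 mean [ 0.6189 -0.062   0.0935] rect c [620.5 -62.2] size [62.2 62.8] ang 45.1 bb [ 0.589 -0.094  0.08 ] [ 0.653 -0.032  0.096]
jugcap 195 mean [ 0.618  -0.1478  0.1164] rect c [ 619.7 -148.5] size [26.6 27.1] ang 71.8 bb [ 0.605 -0.161  0.105] [ 0.633 -0.135  0.12 ]
jug 654 mean [ 0.6171 -0.1668  0.0947] rect c [ 620.4 -163.5] size [45.1 70. ] ang 4.0 bb [ 0.597 -0.199  0.085] [ 0.644 -0.128  0.098]
caddyrim 865 mean [ 0.6207 -0.1195  0.0397] rect c [ 624.5 -112.8] size [102.5 207.8] ang 0.1 bb [ 0.573 -0.217  0.035] [ 0.676 -0.009  0.045]
bar 320 mean [ 0.621  -0.1119  0.0866] rect c [ 623.3 -112.6] size [11.7 93.3] ang 89.2 bb [ 0.577 -0.118  0.07 ] [ 0.67  -0.106  0.092]
mat 3134 mean [ 0.4837 -0.3575  0.004 ] rect c [ 481.6 -360.9] size [174.2 180.6] ang 87.5 bb [ 0.395 -0.452  0.002] [ 0.569 -0.27   0.008]
carton 1639 mean [ 0.416  -0.1029  0.035 ] rect c [ 416.4 -103.1] size [60.1 95. ] ang 3.7 bb [ 0.384 -0.152  0.03 ] [ 0.449 -0.055  0.04 ]
scoop 188 mean [0.4113 0.1169 0.0445] rect c [410.3 115.2] size [57.2 58.1] ang 3.0 bb [0.382 0.086 0.04 ] [0.439 0.145 0.049]
```

```bash
python3 - <<'E'
import numpy as np,cv2
from h import *
from scipy.optimize import least_squares
t=dict(np.load("top0.npz"));s=dict(np.load("side0.npz"))
out=[]
for n,c in (("top",t),("side",s)):
    W=cloud(c).reshape(-1,3)
    # round tray rim band
    d=np.hypot(W[:,0]-.625,W[:,1]-.123)
    m=(d<.075)&(W[:,2]>.007)&(W[:,2]<.0115);p=W[m]
    # outer edge per angle
    for it in range(2):
        a=np.arctan2(p[:,1]-.123,p[:,0]-.625);
        f=least_squares(lambda x:np.clip(abs(np.hypot(p[:,0]-x[0],p[:,1]-x[1])-.053)-.002,0,None),[.625,.123],loss='soft_l1',f_scale=.002)
    print(n,"round",f.x,m.sum())
    m=(abs(W[:,0]-.475)<.07)&(abs(W[:,1]-.3615)<.085)&(W[:,2]>.007)&(W[:,2]<.0115);p=W[m]
    def cost(x):
        ca,sa=np.cos(x[2]),np.sin(x[2]);dx=p[:,0]-x[0];dy=p[:,1]-x[1]
        lx=abs(ca*dx+sa*dy);ly=abs(-sa*dx+ca*dy)
        sd=np.maximum(lx-.043,ly-.063)
        return np.clip(abs(sd)-.002,0,None)
    f=least_squares(cost,[.475,.3615,.02],loss='soft_l1',f_scale=.002); print(n,"oblong",f.x,m.sum(),np.degrees(f.x[2]))
    m=(abs(W[:,0]-.482)<.075)&(abs(W[:,1]+.361)<.075)&(abs(W[:,2]-.004)<.003)&(c["img"].reshape(-1,3).max(1)<60)
    print(n,"mat",cv2.minAreaRect((W[m,:2]*1000).astype(np.float32)))
H,I=ortho([t,s],.40,.72,-.25,.45,1000)
I=cv2.resize(I,(700,320)); cv2.imwrite("pics/ortho0.png",I[:,:,::-1])
def reg(name,c,cx,cy,r,zl,zh):
    w=cloud(c).reshape(-1,3);w=w[(w[:,2]>zl)&(w[:,2]<zh)&(np.hypot(w[:,0]-cx,w[:,1]-cy)<r)]
    q=cv2.minAreaRect((w[:,:2]*1000).astype(np.float32));print(name,len(w),np.round(q[0],1),np.round(q[1],1),round(q[2],1))
reg("side sqcap",s,.632,.129,.05,.112,.125);reg("side sqbody",s,.632,.129,.05,.09,.103)
reg("side flaskcap",s,.482,.366,.05,.112,.125)
reg("side tub",s,.62,-.062,.045,.086,.1);reg("side jug",s,.62,-.163,.05,.088,.1);reg("side jcap",s,.62,-.15,.05,.11,.122)
reg("side sqcap",s,.632,.129,.05,.112,.125);
w=cloud(s).reshape(-1,3);w=w[(abs(w[:,2]-.04)<.003)&(abs(w[:,0]-.624)<.06)&(abs(w[:,1]+.113)<.12)];print("caddy side",cv2.minAreaRect((w[:,:2]*1000).astype(np.float32)))
E
```

```text
top round [0.6325198  0.12808658] 270
top oblong [0.48315079 0.36452569 0.09979685] 472 5.717938132228881
top mat ((484.7934265136719, -357.27020263671875), (108.74317169189453, 109.28706359863281), 7.475785255432129)
side round [0.63074138 0.12894345] 161
side oblong [0.48088764 0.3627562  0.096398  ] 177 5.523198699848492
side mat ((0.0, 0.0), (0.0, 0.0), 0.0)
side sqcap 121 [633.1 128.1] [34.7 31.9] 43.7
side sqbody 223 [631.4 126.1] [54.9 53.9] 62.5
side flaskcap 55 [480.  361.8] [23.6 23. ] 72.5
side tub 496 [620.1 -64. ] [63.9 62.5] 84.8
side jug 446 [ 619.  -158.3] [44.  87.8] 4.7
side jcap 126 [ 618.3 -151.4] [26.5 26.3] 78.9
side sqcap 121 [633.1 128.1] [34.7 31.9] 43.7
caddy side ((623.3199462890625, -114.12036895751953), (211.52313232421875, 101.87129974365234), 89.83613586425781)
```

View pics/ortho0.png

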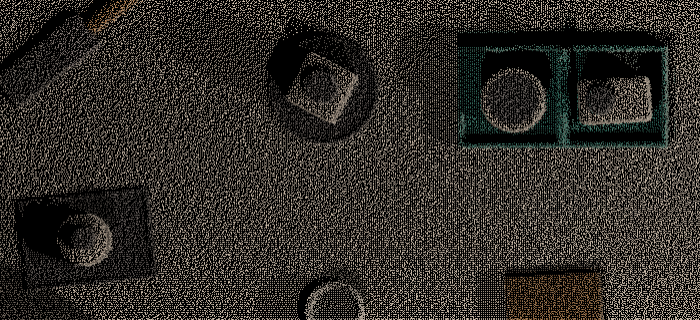

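```bash
cat > plan.py <<'E'
import sys,numpy as np
from cell import get_state
from scipy.spatial.transform import Rotation as R
def plan(x,y,z,jaw=None):
    s=get_state();q=s["tcp_rot"];M=R.from_quat([q[1],q[2],q[3],q[0]]).as_matrix()
    d=M.T@(np.array([x,y,z])-s["ee_pos"])*1000
    a=np.degrees(np.arctan2(M[1,1],M[0,1]))
    print("t",round(s["clock"],2),"tcp",s["ee_pos"].round(4),"jaw",round(a,1),"w",round(s["gripper_width"],4),"q6",s["q"][5].round(2),"F",s["ft_force"].round(1),"tilt",np.degrees(np.arccos(-M[2,2])).round(2))
    print("tool offset mm",d.round(1),"|d|",np.linalg.norm(d).round(0),"roll", None if jaw is None else round((a-jaw+90)%180-90,1))
    n=int(np.ceil(np.linalg.norm(d)/48)); n8=max(8*int(np.ceil(n/8)),8); print("per row /",n8,(d/n8).round(1), "min rows",n,(d/max(n,1)).round(1))
if __name__=="__main__":
    a=[float(v) for v in sys.argv[1:]]; plan(*a)
E
python3 plan.py .632 .128 .20 63
```

```text
t 0.1 tcp [0.2153 0.5056 0.2305] jaw 66.9 w 0.0855 q6 -0.2 F [ 0.  -0.6  0.5] tilt 0.1
tool offset mm [-531.4 -184.    30.7] |d| 563.0 roll 3.9
per row / 16 [-33.2 -11.5   1.9] min rows 12 [-44.3 -15.3   2.6]
```

Request:
drive_tool:
  motion:
    - {"offset":[-33,-11.5,0],"roll":0,"fingers":-1}
    - {"offset":[-33,-11.5,0],"roll":0,"fingers":-1}
    - {"offset":[-33,-11.5,0],"roll":0,"fingers":-1}
    - {"offset":[-33,-11.5,0],"roll":0,"fingers":-1}
    - {"offset":[-33,-11.5,0],"roll":0,"fingers":-1}
    - {"offset":[-33,-11.5,0],"roll":0,"fingers":-1}
    - {"offset":[-33,-11.5,0],"roll":0,"fingers":-1}
    - {"offset":[-33,-11.5,0],"roll":4,"fingers":-1}

```text
clock: 0.9
ee_pos: [0.4241, 0.3131, 0.2265]
tcp_rot: [-0.003, 0.23, 0.973, -0.003]
ft_force: [0.7, 0.8, 0.0]
gripper_width: 0.085
```

```bash
python3 plan.py .632 .128 .20 63
```

```text
t 0.9 tcp [0.4241 0.3131 0.2265] jaw 63.4 w 0.085 q6 -0.68 F [0.7 0.8 0. ] tilt 0.5
tool offset mm [-268.9  -72.3   25.7] |d| 280.0 roll 0.4
per row / 8 [-33.6  -9.    3.2] min rows 6 [-44.8 -12.1   4.3]
```

Request:
drive_tool:
  motion:
    - {"offset":[-40,-11,3],"roll":0,"fingers":-1}
    - {"offset":[-40,-11,3],"roll":0,"fingers":-1}
    - {"offset":[-40,-11,3],"roll":0,"fingers":-1}
    - {"offset":[-40,-11,3],"roll":0,"fingers":-1}
    - {"offset":[-40,-11,3],"roll":0,"fingers":-1}
    - {"offset":[-40,-11,3],"roll":0.4,"fingers":-1}
    - {"offset":[-29,-7,5],"roll":0,"fingers":-1}
    - {"offset":[0,0,0],"roll":0,"fingers":-1}

```text
clock: 1.7
ee_pos: [0.6397, 0.1136, 0.197]
tcp_rot: [-0.006, 0.237, 0.972, -0.004]
ft_force: [-0.5, -0.8, -0.2]
gripper_width: 0.0853
```

```bash
python3 plan.py .632 .128 .056 63; python3 - <<'E'
from cell import capture
import cv2
c=capture("wrist");cv2.imwrite("pics/w1.png",c["img"][:,:,::-1])
E
```

```text
t 1.7 tcp [0.6397 0.1136 0.197 ] jaw 62.6 w 0.0853 q6 -1.08 F [-0.5 -0.8 -0.2] tilt 0.81
tool offset mm [ 12.2  10.7 141. ] |d| 142.0 roll -0.4
per row / 8 [ 1.5  1.3 17.6] min rows 3 [ 4.1  3.6 47. ]
```

View pics/w1.png

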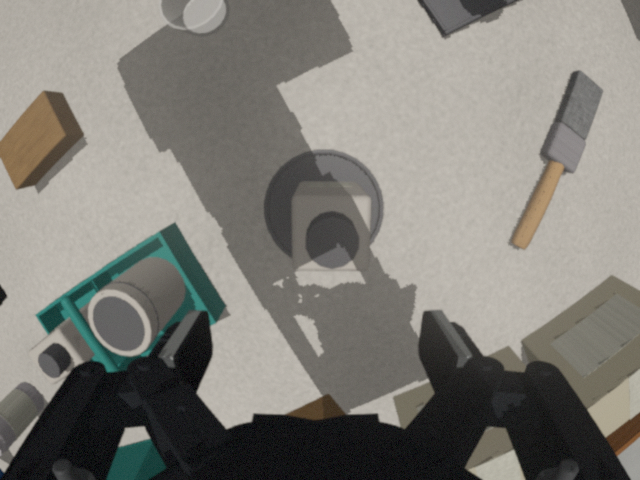

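Request:
drive_tool:
  motion:
    - {"offset":[4,3.5,10],"roll":0,"fingers":-1}
    - {"offset":[4,3.5,20],"roll":0,"fingers":-1}
    - {"offset":[4,3.5,25],"roll":0,"fingers":-1}
    - {"offset":[0,0,25],"roll":0,"fingers":-1}
    - {"offset":[0,0,20],"roll":0,"fingers":-1}
    - {"offset":[0,0,10],"roll":0,"fingers":-1}
    - {"offset":[0,0,0],"roll":0,"fingers":-1}
    - {"offset":[0,0,0],"roll":0,"fingers":-1}

```text
clock: 2.55
ee_pos: [0.6216, 0.1412, 0.0828]
tcp_rot: [-0.009, 0.231, 0.973, -0.003]
ft_force: [0.7, 0.2, -0.1]
gripper_width: 0.0853
```

```bash
python3 plan.py .632 .128 .056 63
```

```text
t 2.55 tcp [0.6216 0.1412 0.0828] jaw 63.2 w 0.0853 q6 -1.05 F [ 0.7  0.2 -0.1] tilt 1.03
tool offset mm [-15.6  -6.9  26.6] |d| 32.0 roll 0.2
per row / 8 [-2.  -0.9  3.3] min rows 1 [-15.6  -6.9  26.6]
```

Request:
drive_tool:
  motion:
    - {"offset":[-8,-3.5,6],"roll":0,"fingers":-1}
    - {"offset":[-8,-3.5,8],"roll":0,"fingers":-1}
    - {"offset":[0,0,8],"roll":0,"fingers":-1}
    - {"offset":[0,0,4],"roll":0,"fingers":-1}
    - {"offset":[0,0,0],"roll":0,"fingers":-1}
    - {"offset":[0,0,0],"roll":0,"fingers":-1}
    - {"offset":[0,0,0],"roll":0,"fingers":-1}
    - {"offset":[0,0,0],"roll":0,"fingers":-1}

```text
clock: 3.35
ee_pos: [0.6357, 0.1262, 0.0578]
tcp_rot: [-0.006, 0.232, 0.973, -0.002]
ft_force: [0.1, -0.2, -0.7]
gripper_width: 0.0851
```

```bash
python3 plan.py .632 .128 .056 63
```

```text
t 3.35 tcp [0.6357 0.1262 0.0578] jaw 63.2 w 0.0851 q6 -1.08 F [ 0.1 -0.2 -0.7] tilt 0.68
tool offset mm [ 4.1 -0.   1.8] |d| 4.0 roll 0.2
per row / 8 [ 0.5 -0.   0.2] min rows 1 [ 4.1 -0.   1.8]
```

Request:
drive_tool:
  motion:
    - {"offset":[3,0,1],"roll":0,"fingers":-1}
    - {"offset":[0,0,0],"roll":0,"fingers":1}
    - {"offset":[0,0,0],"roll":0,"fingers":1}
    - {"offset":[0,0,0],"roll":0,"fingers":1}
    - {"offset":[0,0,0],"roll":0,"fingers":1}
    - {"offset":[0,0,0],"roll":0,"fingers":1}
    - {"offset":[0,0,0],"roll":0,"fingers":1}
    - {"offset":[0,0,0],"roll":0,"fingers":1}

```text
clock: 4.15
ee_pos: [0.6331, 0.1281, 0.0576]
tcp_rot: [-0.005, 0.232, 0.973, -0.002]
ft_force: [0.2, 0.2, -0.3]
gripper_width: 0.0533
```

```bash
python3 plan.py .632 .128 .2 63
```

```text
t 4.15 tcp [0.6331 0.1281 0.0576] jaw 63.2 w 0.0533 q6 -1.07 F [ 0.2  0.2 -0.3] tilt 0.59
tool offset mm [   2.2   -1.4 -142.3] |d| 142.0 roll 0.2
per row / 8 [  0.3  -0.2 -17.8] min rows 3 [  0.7  -0.5 -47.4]
```

Request:
drive_tool:
  motion:
    - {"offset":[0,0,-10],"roll":0,"fingers":1}
    - {"offset":[0,0,-20],"roll":3,"fingers":1}
    - {"offset":[0,0,-25],"roll":7,"fingers":1}
    - {"offset":[0,0,-25],"roll":8,"fingers":1}
    - {"offset":[0,0,-25],"roll":8,"fingers":1}
    - {"offset":[0,0,-20],"roll":8,"fingers":1}
    - {"offset":[0,0,-10],"roll":8,"fingers":1}
    - {"offset":[0,0,0],"roll":8,"fingers":1}

```text
clock: 4.95
ee_pos: [0.6301, 0.1283, 0.1952]
tcp_rot: [-0.009, 0.634, 0.773, -0.008]
ft_force: [-0.5, -0.1, -4.1]
gripper_width: 0.0532
```

```bash
python3 plan.py .485 -.357 .19 0
```

```text
t 4.95 tcp [0.6301 0.1283 0.1952] jaw 11.3 w 0.0532 q6 -0.17 F [-0.5 -0.1 -4.1] tilt 1.39
tool offset mm [-447.3 -237.5    9.5] |d| 507.0 roll 11.3
per row / 16 [-28.  -14.8   0.6] min rows 11 [-40.7 -21.6   0.9]
```

Request:
drive_tool:
  motion:
    - {"offset":[-15,-8,0],"roll":0,"fingers":1}
    - {"offset":[-28,-15,0],"roll":0,"fingers":1}
    - {"offset":[-36,-19,0],"roll":0,"fingers":1}
    - {"offset":[-36,-19,0],"roll":0,"fingers":1}
    - {"offset":[-36,-19,0],"roll":0,"fingers":1}
    - {"offset":[-36,-19,0],"roll":0,"fingers":1}
    - {"offset":[-36,-19,0],"roll":0,"fingers":1}
    - {"offset":[-36,-19,0],"roll":0,"fingers":1}

```text
clock: 5.75
ee_pos: [0.5406, -0.1605, 0.1961]
tcp_rot: [-0.012, 0.623, 0.782, -0.01]
ft_force: [1.4, -0.2, -4.1]
gripper_width: 0.0536
```

```bash
python3 plan.py .485 -.357 .19 0
```

```text
t 5.75 tcp [ 0.5406 -0.1605  0.1961] jaw 12.9 w 0.0536 q6 -0.7 F [ 1.4 -0.2 -4.1] tilt 1.84
tool offset mm [-179.2  -97.7    7.9] |d| 204.0 roll 12.9
per row / 8 [-22.4 -12.2   1. ] min rows 5 [-35.8 -19.5   1.6]
```

Request:
drive_tool:
  motion:
    - {"offset":[-36,-19,0],"roll":0,"fingers":1}
    - {"offset":[-36,-19,0],"roll":0,"fingers":1}
    - {"offset":[-36,-19,0],"roll":0,"fingers":1}
    - {"offset":[-28,-15,0],"roll":0,"fingers":1}
    - {"offset":[-18,-10,0],"roll":0,"fingers":1}
    - {"offset":[-8,-4,0],"roll":0,"fingers":1}
    - {"offset":[0,0,0],"roll":6,"fingers":1}
    - {"offset":[0,0,0],"roll":6,"fingers":1}

```text
clock: 6.55
ee_pos: [0.4793, -0.3524, 0.1952]
tcp_rot: [-0.016, 0.7, 0.714, -0.014]
ft_force: [-0.0, 0.3, -4.0]
gripper_width: 0.0538
```

```bash
python3 plan.py .485 -.357 .08 0
```

```text
t 6.55 tcp [ 0.4793 -0.3524  0.1952] jaw 1.1 w 0.0538 q6 -0.82 F [-0.   0.3 -4. ] tilt 2.43
tool offset mm [ -5.2  10.5 114.9] |d| 115.0 roll 1.1
per row / 8 [-0.7  1.3 14.4] min rows 3 [-1.7  3.5 38.3]
```

Request:
drive_tool:
  motion:
    - {"offset":[0,2,8],"roll":0,"fingers":1}
    - {"offset":[-1,2,16],"roll":0,"fingers":1}
    - {"offset":[-1,2,22],"roll":0,"fingers":1}
    - {"offset":[-1,2,22],"roll":0,"fingers":1}
    - {"offset":[-1,2,22],"roll":0,"fingers":1}
    - {"offset":[0,0,14],"roll":0,"fingers":1}
    - {"offset":[0,0,7],"roll":0,"fingers":1}
    - {"offset":[0,0,0],"roll":0,"fingers":1}

```text
clock: 7.35
ee_pos: [0.4838, -0.3491, 0.0762]
tcp_rot: [-0.02, 0.688, 0.725, -0.012]
ft_force: [-0.0, 0.4, -3.9]
gripper_width: 0.0532
```

```bash
python3 plan.py .485 -.357 .060 0
```

```text
t 7.35 tcp [ 0.4838 -0.3491  0.0762] jaw 3.0 w 0.0532 q6 -0.83 F [-0.   0.4 -3.9] tilt 2.67
tool offset mm [-8.1  1.5 16.1] |d| 18.0 roll 3.0
per row / 8 [-1.   0.2  2. ] min rows 1 [-8.1  1.5 16.1]
```

Request:
drive_tool:
  motion:
    - {"offset":[-3,0,4],"roll":0,"fingers":1}
    - {"offset":[-3,0,4],"roll":0,"fingers":1}
    - {"offset":[-2,0,3],"roll":0,"fingers":1}
    - {"offset":[0,0,2],"roll":0,"fingers":1}
    - {"offset":[0,0,1],"roll":0,"fingers":1}
    - {"offset":[0,0,0],"roll":0,"fingers":1}
    - {"offset":[0,0,0],"roll":0,"fingers":1}
    - {"offset":[0,0,0],"roll":0,"fingers":1}

```text
clock: 8.15
ee_pos: [0.4853, -0.3591, 0.0643]
tcp_rot: [-0.017, 0.687, 0.726, -0.013]
ft_force: [0.5, 0.6, -3.9]
gripper_width: 0.0535
```

```bash
python3 plan.py .485 -.357 .059 0
```

```text
t 8.15 tcp [ 0.4853 -0.3591  0.0643] jaw 3.2 w 0.0535 q6 -0.85 F [ 0.5  0.6 -3.9] tilt 2.4
tool offset mm [2.  0.1 5.3] |d| 6.0 roll 3.2
per row / 8 [0.3 0.  0.7] min rows 1 [2.  0.1 5.3]
```

Request:
drive_tool:
  motion:
    - {"offset":[0,0,2],"roll":0,"fingers":1}
    - {"offset":[0,0,2],"roll":0,"fingers":1}
    - {"offset":[0,0,1],"roll":0,"fingers":1}
    - {"offset":[0,0,0],"roll":0,"fingers":1}
    - {"offset":[0,0,0],"roll":0,"fingers":1}
    - {"offset":[0,0,0],"roll":0,"fingers":1}
    - {"offset":[0,0,0],"roll":0,"fingers":1}
    - {"offset":[0,0,0],"roll":0,"fingers":1}

```text
clock: 8.95
ee_pos: [0.4852, -0.3589, 0.059]
tcp_rot: [-0.017, 0.687, 0.726, -0.013]
ft_force: [-0.8, 0.1, -4.0]
gripper_width: 0.0537
```

```bash
python3 plan.py .485 -.357 .059 0
```

```text
t 8.95 tcp [ 0.4852 -0.3589  0.059 ] jaw 3.2 w 0.0537 q6 -0.85 F [-0.8  0.1 -4. ] tilt 2.39
tool offset mm [ 1.9 -0.1 -0. ] |d| 2.0 roll 3.2
per row / 8 [ 0.2 -0.  -0. ] min rows 1 [ 1.9 -0.1 -0. ]
```

Request:
drive_tool:
  motion:
    - {"offset":[0,0,1],"roll":0,"fingers":1}
    - {"offset":[0,0,0],"roll":0,"fingers":1}
    - {"offset":[0,0,0],"roll":0,"fingers":1}
    - {"offset":[0,0,0],"roll":0,"fingers":-1}
    - {"offset":[0,0,0],"roll":0,"fingers":-1}
    - {"offset":[0,0,0],"roll":0,"fingers":-1}
    - {"offset":[0,0,0],"roll":0,"fingers":-1}
    - {"offset":[0,0,0],"roll":0,"fingers":-1}

```text
clock: 9.75
ee_pos: [0.4866, -0.3606, 0.0605]
tcp_rot: [-0.014, 0.687, 0.726, -0.013]
ft_force: [0.0, 0.2, 0.2]
gripper_width: 0.0854
```

```bash
python3 plan.py .62 -.063 .19 0
```

```text
t 9.75 tcp [ 0.4866 -0.3606  0.0605] jaw 3.2 w 0.0854 q6 -0.85 F [0.  0.2 0.2] tilt 2.17
tool offset mm [ 290.1  144.8 -134.3] |d| 351.0 roll 3.2
per row / 8 [ 36.3  18.1 -16.8] min rows 8 [ 36.3  18.1 -16.8]
```

Request:
drive_tool:
  motion:
    - {"offset":[0,0,-10],"roll":0,"fingers":-1}
    - {"offset":[0,-1,-20],"roll":0,"fingers":-1}
    - {"offset":[0,-1,-20],"roll":0,"fingers":-1}
    - {"offset":[0,-1,-20],"roll":0,"fingers":-1}
    - {"offset":[0,-1,-20],"roll":0,"fingers":-1}
    - {"offset":[0,-1,-20],"roll":0,"fingers":-1}
    - {"offset":[0,0,-10],"roll":0,"fingers":-1}
    - {"offset":[0,0,0],"roll":0,"fingers":-1}

```text
clock: 10.55
ee_pos: [0.4865, -0.361, 0.1898]
tcp_rot: [-0.013, 0.687, 0.726, -0.013]
ft_force: [1.2, 0.6, -1.7]
gripper_width: 0.0854
```

```bash
cat >> plan.py <<'E'
    s=get_state();q=s["tcp_rot"];M=R.from_quat([q[1],q[2],q[3],q[0]]).as_matrix();print("toolz deg xy",np.degrees(M[:2,2]).round(2),"q",s["q"].round(3))
E
python3 plan.py .62 -.063 .19 0
```

```text
t 10.55 tcp [ 0.4865 -0.361   0.1898] jaw 3.2 w 0.0854 q6 -0.86 F [ 1.2  0.6 -1.7] tilt 2.07
tool offset mm [290.2 149.8  -5.3] |d| 327.0 roll 3.2
per row / 8 [36.3 18.7 -0.7] min rows 7 [41.5 21.4 -0.8]
toolz deg xy [-2.07 -0.05] q [-0.807  0.405  1.43  -0.028  1.331 -0.855]
```

Request:
drive_tool:
  motion:
    - {"offset":[12,6,0],"roll":0,"fingers":-1}
    - {"offset":[25,13,0],"roll":0,"fingers":-1}
    - {"offset":[25,13,0],"roll":0,"fingers":-1}
    - {"offset":[25,13,0],"roll":0,"fingers":-1}
    - {"offset":[25,13,0],"roll":0,"fingers":-1}
    - {"offset":[25,13,0],"roll":0,"fingers":-1}
    - {"offset":[25,13,0],"roll":0,"fingers":-1}
    - {"offset":[25,13,0],"roll":0,"fingers":-1}

```text
clock: 11.35
ee_pos: [0.572, -0.1568, 0.177]
tcp_rot: [-0.021, 0.689, 0.724, -0.014]
ft_force: [1.0, 1.0, 0.3]
gripper_width: 0.0854
```

```bash
python3 plan.py .62 -.063 .19 0
```

```text
t 11.35 tcp [ 0.572  -0.1568  0.177 ] jaw 2.9 w 0.0854 q6 -0.49 F [1.  1.  0.3] tilt 2.84
tool offset mm [ 91.5  52.  -14.5] |d| 106.0 roll 2.9
per row / 8 [11.4  6.5 -1.8] min rows 3 [30.5 17.3 -4.8]
toolz deg xy [-2.79  0.51] q [-0.448  0.405  1.462 -0.013  1.322 -0.494]
```

Request:
drive_tool:
  motion:
    - {"offset":[16,9,-3],"roll":0,"fingers":-1}
    - {"offset":[16,9,-3],"roll":0,"fingers":-1}
    - {"offset":[16,9,-3],"roll":0,"fingers":-1}
    - {"offset":[16,9,-3],"roll":0,"fingers":-1}
    - {"offset":[12,7,-2],"roll":0,"fingers":-1}
    - {"offset":[8,4,0],"roll":0,"fingers":-1}
    - {"offset":[0,0,0],"roll":2,"fingers":-1}
    - {"offset":[0,0,0],"roll":0,"fingers":-1}

```text
clock: 12.15
ee_pos: [0.6126, -0.0531, 0.1794]
tcp_rot: [-0.03, 0.699, 0.715, -0.017]
ft_force: [-0.1, -0.0, -1.2]
gripper_width: 0.0853
```

```bash
python3 plan.py .62 -.063 .19 0
```

```text
t 12.15 tcp [ 0.6126 -0.0531  0.1794] jaw 1.3 w 0.0853 q6 -0.29 F [-0.1 -0.  -1.2] tilt 3.95
tool offset mm [ -9.9   6.4 -11.2] |d| 16.0 roll 1.3
per row / 8 [-1.2  0.8 -1.4] min rows 1 [ -9.9   6.4 -11.2]
toolz deg xy [-3.81  1.01] q [-2.670e-01  4.530e-01  1.382e+00 -1.000e-03  1.375e+00 -2.900e-01]
```

Request:
drive_tool:
  motion:
    - {"offset":[0,-30,-3],"roll":0,"fingers":-1}
    - {"offset":[0,-30,-3],"roll":0,"fingers":-1}
    - {"offset":[0,-30,-3],"roll":0,"fingers":-1}
    - {"offset":[0,-30,-3],"roll":0,"fingers":-1}
    - {"offset":[0,-15,0],"roll":0,"fingers":-1}
    - {"offset":[0,0,0],"roll":0,"fingers":-1}
    - {"offset":[0,0,0],"roll":0,"fingers":-1}
    - {"offset":[0,0,0],"roll":0,"fingers":-1}

```text
clock: 12.95
ee_pos: [0.4728, -0.0576, 0.1974]
tcp_rot: [-0.032, 0.698, 0.715, -0.018]
ft_force: [0.7, -0.2, 0.3]
gripper_width: 0.0852
```

```bash
python3 plan.py .62 -.063 .19 0
```

```text
t 12.95 tcp [ 0.4728 -0.0576  0.1974] jaw 1.5 w 0.0852 q6 -0.37 F [ 0.7 -0.2  0.3] tilt 4.2
tool offset mm [ -9.1 147.2  -3.1] |d| 147.0 roll 1.5
per row / 8 [-1.1 18.4 -0.4] min rows 4 [-2.3 36.8 -0.8]
toolz deg xy [-4.06  1.06] q [-0.351  0.2    1.7   -0.007  1.314 -0.374]
```

Request:
drive_tool:
  motion:
    - {"offset":[-1,10,0],"roll":0,"fingers":-1}
    - {"offset":[-1,20,0],"roll":0,"fingers":-1}
    - {"offset":[-1,30,0],"roll":0,"fingers":-1}
    - {"offset":[-1,30,0],"roll":0,"fingers":-1}
    - {"offset":[-1,30,0],"roll":0,"fingers":-1}
    - {"offset":[-1,15,0],"roll":0,"fingers":-1}
    - {"offset":[0,0,0],"roll":0,"fingers":-1}
    - {"offset":[0,0,0],"roll":0,"fingers":-1}

```text
clock: 13.75
ee_pos: [0.6215, -0.0601, 0.1822]
tcp_rot: [-0.032, 0.697, 0.716, -0.018]
ft_force: [-0.1, 0.2, -0.7]
gripper_width: 0.0853
```

```bash
python3 plan.py .62 -.063 .19 0
```

```text
t 13.75 tcp [ 0.6215 -0.0601  0.1822] jaw 1.6 w 0.0853 q6 -0.3 F [-0.1  0.2 -0.7] tilt 4.2
tool offset mm [-2.7 -2.1 -7.7] |d| 8.0 roll 1.6
per row / 8 [-0.3 -0.3 -1. ] min rows 1 [-2.7 -2.1 -7.7]
toolz deg xy [-4.05  1.09] q [-2.740e-01  4.710e-01  1.347e+00 -1.000e-03  1.397e+00 -3.010e-01]
```

Request:
drive_tool:
  motion:
    - {"offset":[12,0,0],"roll":0,"fingers":-1}
    - {"offset":[12,0,0],"roll":0,"fingers":-1}
    - {"offset":[12,0,0],"roll":0,"fingers":-1}
    - {"offset":[12,0,0],"roll":0,"fingers":-1}
    - {"offset":[12,0,0],"roll":0,"fingers":-1}
    - {"offset":[0,0,0],"roll":0,"fingers":-1}
    - {"offset":[0,0,0],"roll":0,"fingers":-1}
    - {"offset":[0,0,0],"roll":0,"fingers":-1}

```text
clock: 14.55
ee_pos: [0.6176, 0.0074, 0.1849]
tcp_rot: [-0.032, 0.696, 0.717, -0.018]
ft_force: [0.2, 0.4, 0.0]
gripper_width: 0.0849
```

```bash
python3 plan.py .62 -.063 .19 0
```

```text
t 14.55 tcp [0.6176 0.0074 0.1849] jaw 1.7 w 0.0849 q6 -0.2 F [0.2 0.4 0. ] tilt 4.19
tool offset mm [-70.3   0.   -6.6] |d| 71.0 roll 1.7
per row / 8 [-8.8  0.  -0.8] min rows 2 [-35.2   0.   -3.3]
toolz deg xy [-4.03  1.11] q [-0.172  0.455  1.365  0.007  1.394 -0.203]
```

Request:
drive_tool:
  motion:
    - {"offset":[-40,0,0],"roll":0,"fingers":-1}
    - {"offset":[-20,0,0],"roll":0,"fingers":-1}
    - {"offset":[0,0,0],"roll":0,"fingers":-1}
    - {"offset":[0,0,0],"roll":0,"fingers":-1}
    - {"offset":[0,0,0],"roll":0,"fingers":-1}
    - {"offset":[0,0,0],"roll":0,"fingers":-1}
    - {"offset":[0,0,0],"roll":0,"fingers":-1}
    - {"offset":[0,0,0],"roll":0,"fingers":-1}

```text
clock: 15.35
ee_pos: [0.6193, -0.0525, 0.1836]
tcp_rot: [-0.032, 0.696, 0.717, -0.017]
ft_force: [0.1, 0.4, -0.1]
gripper_width: 0.0857
```

```bash
python3 plan.py .62 -.063 .19 0
```

```text
t 15.35 tcp [ 0.6193 -0.0525  0.1836] jaw 1.8 w 0.0857 q6 -0.29 F [ 0.1  0.4 -0.1] tilt 4.19
tool offset mm [-10.3  -0.1  -6.6] |d| 12.0 roll 1.8
per row / 8 [-1.3 -0.  -0.8] min rows 1 [-10.3  -0.1  -6.6]
toolz deg xy [-4.03  1.15] q [-2.640e-01  4.640e-01  1.354e+00  1.000e-03  1.396e+00 -2.940e-01]
```

Request:
drive_tool:
  motion:
    - {"offset":[0,0,0],"roll":8,"fingers":-1}
    - {"offset":[0,0,0],"roll":8,"fingers":-1}
    - {"offset":[0,0,0],"roll":8,"fingers":-1}
    - {"offset":[0,0,0],"roll":0,"fingers":-1}
    - {"offset":[0,0,0],"roll":0,"fingers":-1}
    - {"offset":[0,0,0],"roll":0,"fingers":-1}
    - {"offset":[0,0,0],"roll":0,"fingers":-1}
    - {"offset":[0,0,0],"roll":0,"fingers":-1}

```text
clock: 16.15
ee_pos: [0.6194, -0.0497, 0.1839]
tcp_rot: [-0.028, 0.83, 0.556, -0.023]
ft_force: [0.3, -0.2, 0.2]
gripper_width: 0.0852
```

```bash
python3 plan.py .62 -.063 .19 0
```

```text
t 16.15 tcp [ 0.6194 -0.0497  0.1839] jaw -22.4 w 0.0852 q6 0.13 F [ 0.3 -0.2  0.2] tilt 4.18
tool offset mm [-12.1   5.2  -6.4] |d| 15.0 roll -22.4
per row / 8 [-1.5  0.6 -0.8] min rows 1 [-12.1   5.2  -6.4]
toolz deg xy [-4.01  1.15] q [-2.600e-01  4.630e-01  1.355e+00  1.000e-03  1.397e+00  1.300e-01]
```

Request:
drive_tool:
  motion:
    - {"offset":[0,0,0],"roll":-8,"fingers":-1}
    - {"offset":[0,0,0],"roll":-8,"fingers":-1}
    - {"offset":[0,0,0],"roll":-6,"fingers":-1}
    - {"offset":[0,0,0],"roll":0,"fingers":-1}
    - {"offset":[0,0,0],"roll":0,"fingers":-1}
    - {"offset":[0,0,0],"roll":0,"fingers":-1}
    - {"offset":[0,0,0],"roll":0,"fingers":-1}
    - {"offset":[0,0,0],"roll":0,"fingers":-1}

```text
clock: 16.95
ee_pos: [0.6194, -0.0499, 0.1838]
tcp_rot: [-0.032, 0.705, 0.708, -0.018]
ft_force: [-0.5, -0.1, 0.6]
gripper_width: 0.0854
```

```bash
python3 plan.py .62 -.063 .19 0
```

```text
t 16.95 tcp [ 0.6194 -0.0499  0.1838] jaw 0.3 w 0.0854 q6 -0.26 F [-0.5 -0.1  0.6] tilt 4.18
tool offset mm [-13.    0.1  -6.4] |d| 15.0 roll 0.3
per row / 8 [-1.6  0.  -0.8] min rows 1 [-13.    0.1  -6.4]
toolz deg xy [-4.02  1.15] q [-2.600e-01  4.640e-01  1.355e+00  1.000e-03  1.396e+00 -2.650e-01]
```

Request:
drive_tool:
  motion:
    - {"offset":[-20,-25,0],"roll":0,"fingers":-1}
    - {"offset":[-30,-35,0],"roll":0,"fingers":-1}
    - {"offset":[-30,-35,0],"roll":0,"fingers":-1}
    - {"offset":[-30,-35,0],"roll":0,"fingers":-1}
    - {"offset":[-20,-20,0],"roll":0,"fingers":-1}
    - {"offset":[0,0,0],"roll":0,"fingers":-1}
    - {"offset":[0,0,0],"roll":0,"fingers":-1}
    - {"offset":[0,0,0],"roll":0,"fingers":-1}

```text
clock: 17.75
ee_pos: [0.4665, -0.1836, 0.1916]
tcp_rot: [-0.031, 0.706, 0.707, -0.017]
ft_force: [0.2, 0.4, -0.6]
gripper_width: 0.0856
```

```bash
python3 plan.py .62 -.063 .19 0
```

```text
t 17.75 tcp [ 0.4665 -0.1836  0.1916] jaw 0.2 w 0.0856 q6 -0.58 F [ 0.2  0.4 -0.6] tilt 4.01
tool offset mm [120.4 153.6  -6.5] |d| 195.0 roll 0.2
per row / 8 [15.  19.2 -0.8] min rows 5 [24.1 30.7 -1.3]
toolz deg xy [-3.85  1.09] q [-0.583  0.247  1.654 -0.022  1.308 -0.578]
```

Request:
drive_tool:
  motion:
    - {"offset":[15,18,0],"roll":0,"fingers":-1}
    - {"offset":[15,18,0],"roll":0,"fingers":-1}
    - {"offset":[15,18,0],"roll":0,"fingers":-1}
    - {"offset":[15,18,0],"roll":0,"fingers":-1}
    - {"offset":[15,18,0],"roll":0,"fingers":-1}
    - {"offset":[15,18,0],"roll":0,"fingers":-1}
    - {"offset":[0,0,0],"roll":0,"fingers":-1}
    - {"offset":[0,0,0],"roll":0,"fingers":-1}

```text
clock: 18.55
ee_pos: [0.5838, -0.0809, 0.1839]
tcp_rot: [-0.031, 0.702, 0.711, -0.016]
ft_force: [-0.5, -0.5, -0.2]
gripper_width: 0.0856
```

```bash
python3 plan.py .62 -.063 .19 0
```

```text
t 18.55 tcp [ 0.5838 -0.0809  0.1839] jaw 0.7 w 0.0856 q6 -0.34 F [-0.5 -0.5 -0.2] tilt 4.0
tool offset mm [17.7 35.9 -8.1] |d| 41.0 roll 0.7
per row / 8 [ 2.2  4.5 -1. ] min rows 1 [17.7 35.9 -8.1]
toolz deg xy [-3.83  1.15] q [-0.325  0.406  1.445 -0.002  1.361 -0.337]
```

```bash
python3 plan.py .619 -.063 .14 0
```

```text
t 18.55 tcp [ 0.5838 -0.0809  0.1839] jaw 0.7 w 0.0856 q6 -0.34 F [-0.5 -0.5 -0.2] tilt 4.0
tool offset mm [16.6 38.3 41.8] |d| 59.0 roll 0.7
per row / 8 [2.1 4.8 5.2] min rows 2 [ 8.3 19.1 20.9]
toolz deg xy [-3.83  1.15] q [-0.325  0.406  1.445 -0.002  1.361 -0.337]
```

Request:
drive_tool:
  motion:
    - {"offset":[4,9,0],"roll":0,"fingers":-1}
    - {"offset":[4,9,5],"roll":0,"fingers":-1}
    - {"offset":[4,9,10],"roll":0,"fingers":-1}
    - {"offset":[2,4,12],"roll":0,"fingers":-1}
    - {"offset":[0,0,10],"roll":0,"fingers":-1}
    - {"offset":[0,0,0],"roll":0,"fingers":-1}
    - {"offset":[0,0,0],"roll":0,"fingers":-1}
    - {"offset":[0,0,0],"roll":0,"fingers":-1}

```text
clock: 19.35
ee_pos: [0.6125, -0.0653, 0.1399]
tcp_rot: [-0.033, 0.703, 0.71, -0.018]
ft_force: [-0.3, 0.7, -0.3]
gripper_width: 0.0853
```

```bash
python3 plan.py .619 -.063 .056 0; python3 - <<'E'
from cell import capture
import cv2,numpy as np
from h import *
for n in ["top","side"]:
    c=capture(n);cv2.imwrite(f"pics/{n}2.png",c["img"][:,:,::-1]);np.savez(n+"2.npz",**c)
W=cloud(c).reshape(-1,3)
for nm,x,y,r,a,b in (("sq",.485,-.359,.05,.09,.101),("sqcap",.485,-.359,.05,.112,.124),("tub",.62,-.063,.045,.086,.1)):
    w=W[(np.hypot(W[:,0]-x,W[:,1]-y)<r)&(W[:,2]>a)&(W[:,2]<b)];q=cv2.minAreaRect((w[:,:2]*1000).astype(np.float32));print(nm,len(w),np.round(q[0],1),np.round(q[1],1),round(q[2],1))
E
```

```text
t 19.35 tcp [ 0.6125 -0.0653  0.1399] jaw 0.7 w 0.0853 q6 -0.3 F [-0.3  0.7 -0.3] tilt 4.23
tool offset mm [ 0.4 12.4 83.3] |d| 84.0 roll 0.7
per row / 8 [ 0.1  1.6 10.4] min rows 2 [ 0.2  6.2 41.6]
toolz deg xy [-4.06  1.19] q [-0.287  0.49   1.425 -0.     1.301 -0.298]
sq 512 [ 482.1 -360.2] [54.3 54.7] 3.2
sqcap 282 [ 481.8 -360.1] [33.3 31.8] 71.7
tub 496 [619.4 -65.3] [63.8 62.2] 79.3
```

View pics/side2.png

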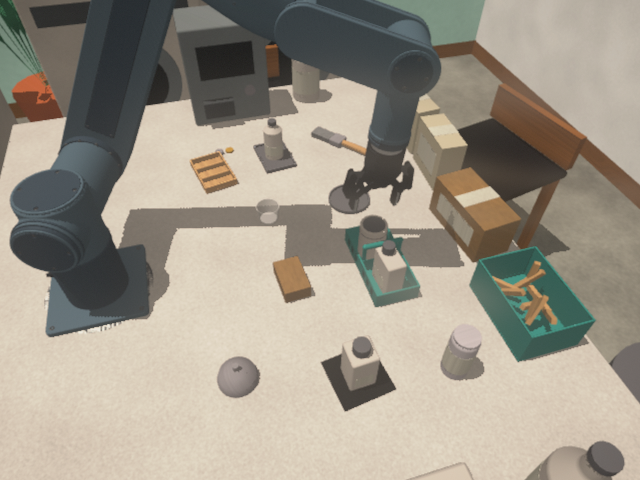

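Request:
drive_tool:
  motion:
    - {"offset":[0,3,8],"roll":0,"fingers":-1}
    - {"offset":[0,3,14],"roll":0,"fingers":-1}
    - {"offset":[0,3,14],"roll":0,"fingers":-1}
    - {"offset":[0,3,14],"roll":0,"fingers":-1}
    - {"offset":[0,0,14],"roll":0,"fingers":-1}
    - {"offset":[0,0,8],"roll":0,"fingers":-1}
    - {"offset":[0,0,0],"roll":0,"fingers":-1}
    - {"offset":[0,0,0],"roll":0,"fingers":-1}

```text
clock: 20.25
ee_pos: [0.6199, -0.0636, 0.0598]
tcp_rot: [-0.033, 0.703, 0.71, -0.018]
ft_force: [0.7, -1.0, 0.6]
gripper_width: 0.0855
```

```bash
python3 plan.py .619 -.063 .056 0; python3 - <<'E'
import numpy as np
from h import *
from scipy.optimize import least_squares
for n in ("side2","top2"):
    c=dict(np.load(n+".npz"));W=cloud(c).reshape(-1,3)
    d=np.hypot(W[:,0]-.632,W[:,1]-.128);m=(d<.065)&(W[:,2]>.0065)&(W[:,2]<.0115);p=W[m]
    f=least_squares(lambda x:np.clip(abs(np.hypot(p[:,0]-x[0],p[:,1]-x[1])-.053)-.002,0,None),[.632,.128],loss='soft_l1',f_scale=.002);print(n,f.x,m.sum(),p.min(0),p.max(0))
E
```

```text
t 20.25 tcp [ 0.6199 -0.0636  0.0598] jaw 0.6 w 0.0855 q6 -0.29 F [ 0.7 -1.   0.6] tilt 4.28
tool offset mm [ 0.5 -0.7  3.9] |d| 4.0 roll 0.6
per row / 8 [ 0.1 -0.1  0.5] min rows 1 [ 0.5 -0.7  3.9]
toolz deg xy [-4.1   1.21] q [-0.281  0.581  1.484  0.     1.151 -0.292]
side2 [0.6316368  0.12612047] 155 [0.57558569 0.0694989  0.00651809] [0.68421123 0.18026866 0.01142542]
top2 [0.6298785  0.12064805] 211 [0.58438541 0.12385519 0.00650817] [0.68543468 0.18066368 0.01149859]
```

Request:
drive_tool:
  motion:
    - {"offset":[0,0,3],"roll":0,"fingers":-1}
    - {"offset":[0,0,1],"roll":0,"fingers":-1}
    - {"offset":[0,0,0],"roll":0,"fingers":1}
    - {"offset":[0,0,0],"roll":0,"fingers":1}
    - {"offset":[0,0,0],"roll":0,"fingers":1}
    - {"offset":[0,0,0],"roll":0,"fingers":1}
    - {"offset":[0,0,0],"roll":0,"fingers":1}
    - {"offset":[0,0,0],"roll":0,"fingers":1}

```text
clock: 21.05
ee_pos: [0.6209, -0.0639, 0.0579]
tcp_rot: [-0.031, 0.703, 0.71, -0.017]
ft_force: [0.0, 0.2, 0.1]
gripper_width: 0.0626
```

```bash
python3 plan.py .619 -.063 .15 0
```

```text
t 21.05 tcp [ 0.6209 -0.0639  0.0579] jaw 0.6 w 0.0626 q6 -0.29 F [0.  0.2 0.1] tilt 4.06
tool offset mm [  2.8  -8.2 -91.7] |d| 92.0 roll 0.6
per row / 8 [  0.3  -1.  -11.5] min rows 2 [  1.4  -4.1 -45.8]
toolz deg xy [-3.89  1.15] q [-0.281  0.583  1.487  0.     1.143 -0.292]
```

Request:
drive_tool:
  motion:
    - {"offset":[0,0,-6],"roll":0,"fingers":1}
    - {"offset":[0,-1,-12],"roll":0,"fingers":1}
    - {"offset":[0,-1,-16],"roll":0,"fingers":1}
    - {"offset":[0,-1,-18],"roll":0,"fingers":1}
    - {"offset":[0,-1,-18],"roll":0,"fingers":1}
    - {"offset":[0,-1,-14],"roll":0,"fingers":1}
    - {"offset":[0,0,-6],"roll":0,"fingers":1}
    - {"offset":[0,0,0],"roll":0,"fingers":1}

```text
clock: 21.85
ee_pos: [0.6215, -0.0657, 0.1552]
tcp_rot: [-0.032, 0.703, 0.71, -0.017]
ft_force: [-0.2, -0.0, -2.4]
gripper_width: 0.0629
```

```bash
python3 plan.py .635 .126 .15 0; python3 - <<'E'
from cell import capture
import cv2,numpy as np
c=capture("side");cv2.imwrite(f"pics/side3.png",c["img"][:,:,::-1])
E
```

```text
t 21.85 tcp [ 0.6215 -0.0657  0.1552] jaw 0.6 w 0.0629 q6 -0.29 F [-0.2 -0.  -2.4] tilt 4.11
tool offset mm [191.4  16.    8.1] |d| 192.0 roll 0.6
per row / 8 [23.9  2.   1. ] min rows 5 [38.3  3.2  1.6]
toolz deg xy [-3.94  1.16] q [-0.284  0.491  1.383  0.     1.34  -0.294]
```

View pics/side3.png

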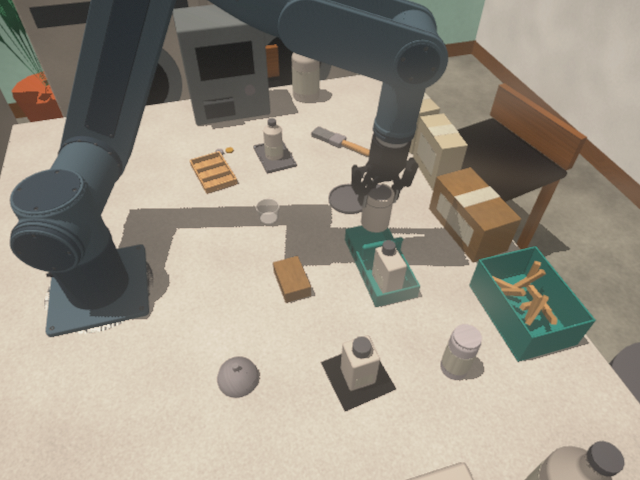

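Request:
drive_tool:
  motion:
    - {"offset":[12,1,0],"roll":0,"fingers":1}
    - {"offset":[25,2,0],"roll":0,"fingers":1}
    - {"offset":[35,3,0],"roll":0,"fingers":1}
    - {"offset":[35,3,0],"roll":0,"fingers":1}
    - {"offset":[35,3,0],"roll":0,"fingers":1}
    - {"offset":[25,2,0],"roll":0,"fingers":1}
    - {"offset":[12,1,0],"roll":0,"fingers":1}
    - {"offset":[0,0,0],"roll":0,"fingers":1}

```text
clock: 22.7
ee_pos: [0.6301, 0.1248, 0.1493]
tcp_rot: [-0.038, 0.703, 0.709, -0.021]
ft_force: [-0.4, -0.6, -3.4]
gripper_width: 0.0629
```

```bash
python3 plan.py .635 .126 .08 0
```

```text
t 22.7 tcp [0.6301 0.1248 0.1493] jaw 0.5 w 0.0629 q6 -0.01 F [-0.4 -0.6 -3.4] tilt 4.99
tool offset mm [-0.5 10.7 68.7] |d| 69.0 roll 0.5
per row / 8 [-0.1  1.3  8.6] min rows 2 [-0.2  5.3 34.3]
toolz deg xy [-4.8   1.35] q [ 0.009  0.53   1.333  0.025  1.362 -0.006]
```

Request:
drive_tool:
  motion:
    - {"offset":[0,2,6],"roll":0,"fingers":1}
    - {"offset":[0,3,12],"roll":0,"fingers":1}
    - {"offset":[0,3,14],"roll":0,"fingers":1}
    - {"offset":[0,3,14],"roll":0,"fingers":1}
    - {"offset":[0,0,12],"roll":0,"fingers":1}
    - {"offset":[0,0,6],"roll":0,"fingers":1}
    - {"offset":[0,0,0],"roll":0,"fingers":1}
    - {"offset":[0,0,0],"roll":0,"fingers":1}

```text
clock: 23.5
ee_pos: [0.6346, 0.1204, 0.0752]
tcp_rot: [-0.04, 0.705, 0.707, -0.024]
ft_force: [-0.2, -0.3, -3.1]
gripper_width: 0.0626
```

```bash
python3 plan.py .636 .1255 .062 0; python3 - <<'E'
from cell import capture
import cv2,numpy as np
c=capture("side");cv2.imwrite(f"pics/side4.png",cv2.resize(c["img"][120:260,280:460,::-1],(720,560)))
E
```

```text
t 23.5 tcp [0.6346 0.1204 0.0752] jaw 0.2 w 0.0626 q6 -0.01 F [-0.2 -0.3 -3.1] tilt 5.31
tool offset mm [ 4.8  2.6 13.1] |d| 14.0 roll 0.2
per row / 8 [0.6 0.3 1.6] min rows 1 [ 4.8  2.6 13.1]
toolz deg xy [-5.16  1.25] q [ 0.003  0.607  1.395  0.023  1.23  -0.009]
```

View pics/side4.png

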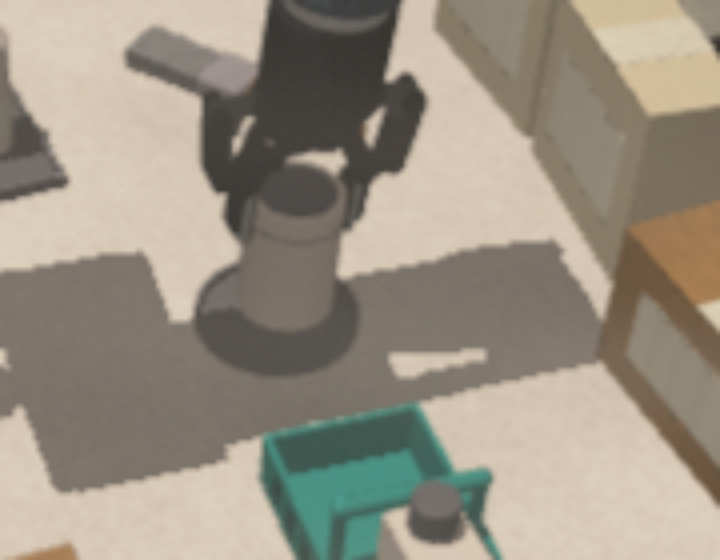

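Request:
drive_tool:
  motion:
    - {"offset":[2,1,3],"roll":0,"fingers":1}
    - {"offset":[2,1,3],"roll":0,"fingers":1}
    - {"offset":[1,0.5,3],"roll":0,"fingers":1}
    - {"offset":[0,0,2],"roll":0,"fingers":1}
    - {"offset":[0,0,1],"roll":0,"fingers":1}
    - {"offset":[0,0,0],"roll":0,"fingers":1}
    - {"offset":[0,0,0],"roll":0,"fingers":1}
    - {"offset":[0,0,0],"roll":0,"fingers":1}

```text
clock: 24.35
ee_pos: [0.6376, 0.1268, 0.0647]
tcp_rot: [-0.038, 0.705, 0.708, -0.022]
ft_force: [-0.4, -0.7, -3.5]
gripper_width: 0.0628
```

```bash
python3 plan.py .636 .1255 .0605 0
```

```text
t 24.35 tcp [0.6376 0.1268 0.0647] jaw 0.3 w 0.0628 q6 -0.0 F [-0.4 -0.7 -3.5] tilt 5.05
tool offset mm [-1.4 -1.3  4.3] |d| 5.0 roll 0.3
per row / 8 [-0.2 -0.2  0.5] min rows 1 [-1.4 -1.3  4.3]
toolz deg xy [-4.88  1.25] q [ 1.200e-02  6.220e-01  1.396e+00  2.400e-02  1.209e+00 -1.000e-03]
```

Request:
drive_tool:
  motion:
    - {"offset":[-1,-1,2],"roll":0,"fingers":1}
    - {"offset":[0,0,1.5],"roll":0,"fingers":1}
    - {"offset":[0,0,1],"roll":0,"fingers":1}
    - {"offset":[0,0,0],"roll":0,"fingers":1}
    - {"offset":[0,0,0],"roll":0,"fingers":1}
    - {"offset":[0,0,0],"roll":0,"fingers":1}
    - {"offset":[0,0,0],"roll":0,"fingers":1}
    - {"offset":[0,0,0],"roll":0,"fingers":1}

```text
clock: 25.15
ee_pos: [0.6363, 0.1256, 0.0601]
tcp_rot: [-0.038, 0.705, 0.708, -0.022]
ft_force: [-0.8, 0.2, -3.7]
gripper_width: 0.0626
```

```bash
python3 plan.py .636 .1255 .060 0
```

```text
t 25.15 tcp [0.6363 0.1256 0.0601] jaw 0.2 w 0.0626 q6 -0.0 F [-0.8  0.2 -3.7] tilt 5.03
tool offset mm [-0.1 -0.3  0.1] |d| 0.0 roll 0.2
per row / 8 [-0. -0.  0.] min rows 1 [-0.1 -0.3  0.1]
toolz deg xy [-4.86  1.25] q [ 0.011  0.624  1.405  0.024  1.197 -0.003]
```

Request:
drive_tool:
  motion:
    - {"offset":[0,0,1],"roll":0,"fingers":1}
    - {"offset":[0,0,0],"roll":0,"fingers":1}
    - {"offset":[0,0,0],"roll":0,"fingers":1}
    - {"offset":[0,0,0],"roll":0,"fingers":-1}
    - {"offset":[0,0,0],"roll":0,"fingers":-1}
    - {"offset":[0,0,0],"roll":0,"fingers":-1}
    - {"offset":[0,0,0],"roll":0,"fingers":-1}
    - {"offset":[0,0,0],"roll":0,"fingers":-1}

```text
clock: 25.95
ee_pos: [0.6377, 0.1257, 0.0612]
tcp_rot: [-0.036, 0.705, 0.708, -0.021]
ft_force: [-0.9, 0.2, -0.0]
gripper_width: 0.0853
```

```bash
python3 plan.py .636 .1255 .18 0; python3 - <<'E'
from cell import capture
import cv2,numpy as np
c=capture("side");cv2.imwrite(f"pics/side5.png",cv2.resize(c["img"][120:260,280:460,::-1],(720,560)))
E
```

```text
t 25.95 tcp [0.6377 0.1257 0.0612] jaw 0.2 w 0.0853 q6 -0.0 F [-0.9  0.2 -0. ] tilt 4.8
tool offset mm [   2.4  -11.3 -118.2] |d| 119.0 roll 0.2
per row / 8 [  0.3  -1.4 -14.8] min rows 3 [  0.8  -3.8 -39.4]
toolz deg xy [-4.63  1.26] q [ 0.011  0.623  1.404  0.025  1.196 -0.003]
```

View pics/side5.png

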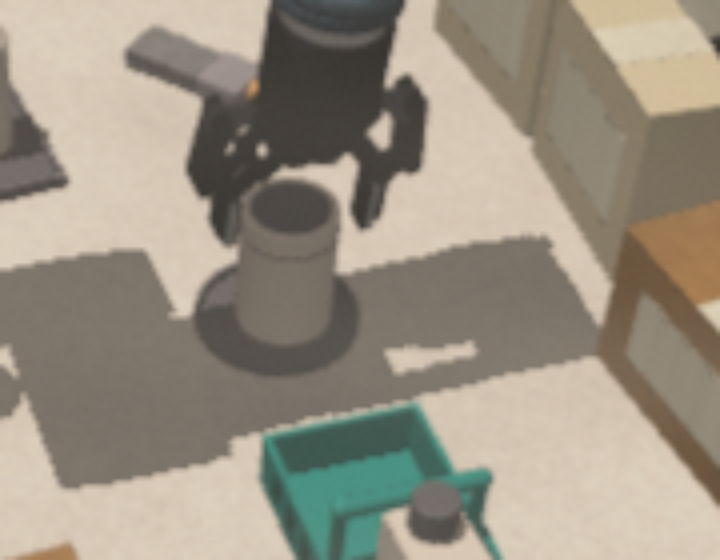

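Request:
drive_tool:
  motion:
    - {"offset":[0,-1,-10],"roll":0,"fingers":-1}
    - {"offset":[0,-2,-20],"roll":0,"fingers":-1}
    - {"offset":[0,-3,-30],"roll":0,"fingers":-1}
    - {"offset":[0,-3,-30],"roll":0,"fingers":-1}
    - {"offset":[0,-2,-20],"roll":0,"fingers":-1}
    - {"offset":[0,0,0],"roll":0,"fingers":-1}
    - {"offset":[0,0,0],"roll":0,"fingers":-1}
    - {"offset":[0,0,0],"roll":0,"fingers":-1}

```text
clock: 26.8
ee_pos: [0.635, 0.1231, 0.178]
tcp_rot: [-0.036, 0.705, 0.708, -0.021]
ft_force: [0.0, 0.5, -1.9]
gripper_width: 0.0851
```

```bash
python3 plan.py .48 .364 .18 0;python3 - <<'E'
from cell import capture
import cv2,numpy as np
from h import *
for n in ("side","top"):
  c=capture(n)
  W=cloud(c).reshape(-1,3)
  for nm,x,y,r,a,b in (("tub",.631,.127,.045,.086,.1),("tubmid",.631,.127,.045,.02,.08)):
    w=W[(np.hypot(W[:,0]-x,W[:,1]-y)<r)&(W[:,2]>a)&(W[:,2]<b)];q=cv2.minAreaRect((w[:,:2]*1000).astype(np.float32));print(nm,len(w),np.round(q[0],1),np.round(q[1],1),round(q[2],1),w[:,2].max())
E
```

```text
t 26.8 tcp [0.635  0.1231 0.178 ] jaw 0.2 w 0.0851 q6 -0.0 F [ 0.   0.5 -1.9] tilt 4.82
tool offset mm [ 241.3 -153.6   15.9] |d| 286.0 roll 0.2
per row / 8 [ 30.2 -19.2   2. ] min rows 6 [ 40.2 -25.6   2.6]
toolz deg xy [-4.65  1.26] q [ 7.000e-03  5.160e-01  1.285e+00  2.300e-02  1.422e+00 -1.000e-03]
tub 368 [635.  125.4] [69.4 60.8] 49.1 0.09931766639822182
tubmid 431 [628.5 109.3] [34.1 63.2] 69.9 0.07983687964438302
tub 552 [634.1 113.1] [35.6 63.5] 86.7 0.09875459430184164
tubmid 262 [619.  112.9] [21.8 60.2] 40.0 0.07996069214821577
```

Request:
drive_tool:
  motion:
    - {"offset":[8,-5,0],"roll":0,"fingers":-1}
    - {"offset":[16,-10,0],"roll":0,"fingers":-1}
    - {"offset":[16,-10,0],"roll":0,"fingers":-1}
    - {"offset":[16,-10,0],"roll":0,"fingers":-1}
    - {"offset":[16,-10,0],"roll":0,"fingers":-1}
    - {"offset":[16,-10,0],"roll":0,"fingers":-1}
    - {"offset":[16,-10,0],"roll":0,"fingers":-1}
    - {"offset":[0,0,0],"roll":0,"fingers":-1}

```text
clock: 27.7
ee_pos: [0.5595, 0.2389, 0.1828]
tcp_rot: [-0.04, 0.704, 0.709, -0.024]
ft_force: [0.5, -0.4, -0.4]
gripper_width: 0.0852
```

```bash
python3 plan.py .48 .364 .18 0
```

```text
t 27.7 tcp [0.5595 0.2389 0.1828] jaw 0.4 w 0.0852 q6 0.18 F [ 0.5 -0.4 -0.4] tilt 5.34
tool offset mm [125.5 -78.   12.8] |d| 148.0 roll 0.4
per row / 8 [15.7 -9.8  1.6] min rows 4 [ 31.4 -19.5   3.2]
toolz deg xy [-5.16  1.32] q [0.197 0.444 1.39  0.041 1.392 0.181]
```

Request:
drive_tool:
  motion:
    - {"offset":[16,-10,0],"roll":0,"fingers":-1}
    - {"offset":[20,-12,2],"roll":0,"fingers":-1}
    - {"offset":[24,-15,2],"roll":0,"fingers":-1}
    - {"offset":[24,-15,2],"roll":0,"fingers":-1}
    - {"offset":[16,-10,2],"roll":0,"fingers":-1}
    - {"offset":[8,-5,2],"roll":0,"fingers":-1}
    - {"offset":[0,0,0],"roll":0,"fingers":-1}
    - {"offset":[0,0,0],"roll":0,"fingers":-1}

```text
clock: 28.5
ee_pos: [0.4881, 0.3514, 0.1824]
tcp_rot: [-0.038, 0.703, 0.71, -0.022]
ft_force: [1.2, -0.0, 0.0]
gripper_width: 0.0855
```

```bash
python3 plan.py .48 .364 .13 0
```

```text
t 28.5 tcp [0.4881 0.3514 0.1824] jaw 0.7 w 0.0855 q6 0.38 F [ 1.2 -0.   0. ] tilt 5.02
tool offset mm [11.5 -3.5 53.2] |d| 55.0 roll 0.7
per row / 8 [ 1.4 -0.4  6.6] min rows 2 [ 5.7 -1.7 26.6]
toolz deg xy [-4.87  1.19] q [0.407 0.422 1.425 0.054 1.365 0.384]
```

Request:
drive_tool:
  motion:
    - {"offset":[3,0,8],"roll":0,"fingers":-1}
    - {"offset":[3,0,16],"roll":0,"fingers":-1}
    - {"offset":[3,0,20],"roll":0,"fingers":-1}
    - {"offset":[2,0,20],"roll":0,"fingers":-1}
    - {"offset":[0,0,16],"roll":0,"fingers":-1}
    - {"offset":[0,0,8],"roll":0,"fingers":-1}
    - {"offset":[0,0,0],"roll":0,"fingers":-1}
    - {"offset":[0,0,0],"roll":0,"fingers":-1}

```text
clock: 29.3
ee_pos: [0.4858, 0.3592, 0.0896]
tcp_rot: [-0.036, 0.706, 0.707, -0.022]
ft_force: [-0.4, 0.5, 0.4]
gripper_width: 0.0851
```

```bash
python3 plan.py .479 .364 .058 0; python3 - <<'E'
from cell import capture
import cv2,numpy as np
c=capture("wrist");cv2.imwrite(f"pics/w6.png",c["img"][:,:,::-1])
E
```

```text
t 29.3 tcp [0.4858 0.3592 0.0896] jaw 0.1 w 0.0851 q6 0.4 F [-0.4  0.5  0.4] tilt 4.88
tool offset mm [ 4.2 -4.1 32.1] |d| 33.0 roll 0.1
per row / 8 [ 0.5 -0.5  4. ] min rows 1 [ 4.2 -4.1 32.1]
toolz deg xy [-4.74  1.16] q [0.421 0.51  1.528 0.057 1.171 0.396]
```

View pics/w6.png

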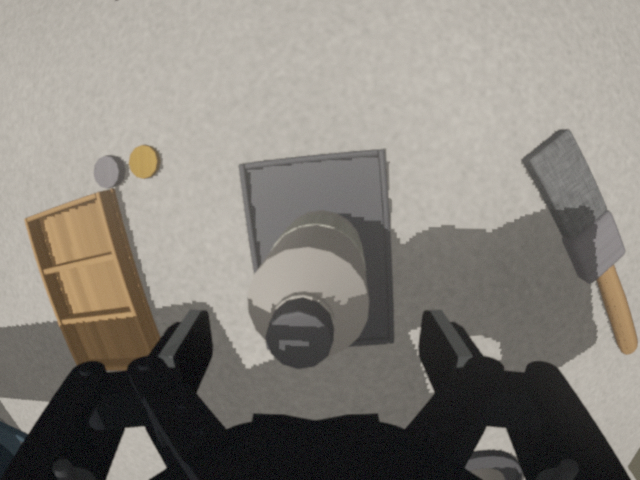

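Request:
drive_tool:
  motion:
    - {"offset":[2,-2,5],"roll":0,"fingers":-1}
    - {"offset":[2,-2,7],"roll":0,"fingers":-1}
    - {"offset":[0,0,8],"roll":0,"fingers":-1}
    - {"offset":[0,0,7],"roll":0,"fingers":-1}
    - {"offset":[0,0,3],"roll":0,"fingers":-1}
    - {"offset":[0,0,0],"roll":0,"fingers":-1}
    - {"offset":[0,0,0],"roll":0,"fingers":-1}
    - {"offset":[0,0,0],"roll":0,"fingers":-1}

```text
clock: 30.15
ee_pos: [0.4801, 0.3649, 0.0598]
tcp_rot: [-0.036, 0.706, 0.707, -0.02]
ft_force: [0.3, -0.3, -0.9]
gripper_width: 0.0853
```

```bash
python3 plan.py .479 .364 .058 0
```

```text
t 30.15 tcp [0.4801 0.3649 0.0598] jaw 0.1 w 0.0853 q6 0.4 F [ 0.3 -0.3 -0.9] tilt 4.69
tool offset mm [-0.9 -1.   1.9] |d| 2.0 roll 0.1
per row / 8 [-0.1 -0.1  0.2] min rows 1 [-0.9 -1.   1.9]
toolz deg xy [-4.51  1.25] q [0.433 0.539 1.563 0.059 1.103 0.403]
```

Request:
drive_tool:
  motion:
    - {"offset":[0,0,2],"roll":0,"fingers":-1}
    - {"offset":[0,0,0],"roll":0,"fingers":-1}
    - {"offset":[0,0,0],"roll":0,"fingers":1}
    - {"offset":[0,0,0],"roll":0,"fingers":1}
    - {"offset":[0,0,0],"roll":0,"fingers":1}
    - {"offset":[0,0,0],"roll":0,"fingers":1}
    - {"offset":[0,0,0],"roll":0,"fingers":1}
    - {"offset":[0,0,0],"roll":0,"fingers":1}

```text
clock: 30.95
ee_pos: [0.4814, 0.3653, 0.0592]
tcp_rot: [-0.035, 0.706, 0.707, -0.019]
ft_force: [-0.2, -0.2, 0.7]
gripper_width: 0.0511
```

Request:
drive_tool:
  motion:
    - {"offset":[0,0,0],"roll":0,"fingers":1}
    - {"offset":[0,0,-6],"roll":0,"fingers":1}
    - {"offset":[0,-1,-12],"roll":0,"fingers":1}
    - {"offset":[0,-2,-20],"roll":0,"fingers":1}
    - {"offset":[0,-2,-25],"roll":0,"fingers":1}
    - {"offset":[0,-2,-25],"roll":0,"fingers":1}
    - {"offset":[0,-1,-15],"roll":0,"fingers":1}
    - {"offset":[0,0,0],"roll":0,"fingers":1}

```text
clock: 31.75
ee_pos: [0.4796, 0.3621, 0.1683]
tcp_rot: [-0.036, 0.706, 0.707, -0.021]
ft_force: [-0.0, -0.9, -1.6]
gripper_width: 0.0509
```

```bash
python3 plan.py .626 -.063 .20 0; python3 - <<'E'
from cell import capture
import cv2,numpy as np
from h import *
c=capture("side");cv2.imwrite(f"pics/side7.png",c["img"][:,:,::-1])
t=capture("top")
np.savez("side7.npz",**c);np.savez("top7.npz",**t)
from scipy.optimize import least_squares
for c in (c,t):
  W=cloud(c).reshape(-1,3)
  m=(abs(W[:,0]-.482)<.065)&(abs(W[:,1]-.364)<.08)&(W[:,2]>.007)&(W[:,2]<.0115);p=W[m]
  def cost(x):
        ca,sa=np.cos(x[2]),np.sin(x[2]);dx=p[:,0]-x[0];dy=p[:,1]-x[1]
        lx=abs(ca*dx+sa*dy);ly=abs(-sa*dx+ca*dy)
        return np.clip(abs(np.maximum(lx-.043,ly-.063))-.002,0,None)
  f=least_squares(cost,[.482,.364,.1],loss='soft_l1',f_scale=.002); print("oblong",f.x,m.sum(),cv2.minAreaRect((p[:,:2]*1000).astype(np.float32)))
  for nm,x,y,r,a,b in (("tub",.631,.127,.045,.08,.1),("jug",.62,-.16,.06,.085,.1)):
    w=W[(np.hypot(W[:,0]-x,W[:,1]-y)<r)&(W[:,2]>a)&(W[:,2]<b)];q=cv2.minAreaRect((w[:,:2]*1000).astype(np.float32));print(nm,len(w),np.round(q[0],1),np.round(q[1],1),round(q[2],1),w[:,2].max())
E
```

```text
t 31.75 tcp [0.4796 0.3621 0.1683] jaw 0.1 w 0.0509 q6 0.41 F [-0.  -0.9 -1.6] tilt 4.73
tool offset mm [-424.4  142.4  -52.3] |d| 451.0 roll 0.1
per row / 16 [-26.5   8.9  -3.3] min rows 10 [-42.4  14.2  -5.2]
toolz deg xy [-4.56  1.22] q [0.43  0.428 1.451 0.054 1.326 0.413]
oblong [0.48135767 0.36114263 0.1009467 ] 213 ((480.760009765625, 362.0596923828125), (90.63288879394531, 136.5297393798828), 5.3687310218811035)
tub 414 [634.2 124.4] [63.2 63.1] 85.7 0.09938479152953239
jug 568 [ 620.4 -155.7] [94.6 84.8] 89.8 0.09994910926944844
oblong [0.48280198 0.3642562  0.09312065] 464 ((481.8394470214844, 362.1441650390625), (90.48836517333984, 131.4073028564453), 6.121395111083984)
tub 975 [634.7 126.5] [63.  62.8] 26.2 0.09969138684027945
jug 910 [ 620.  -152.9] [92.3 77. ] 89.1 0.09998483074981668
```

View pics/side7.png

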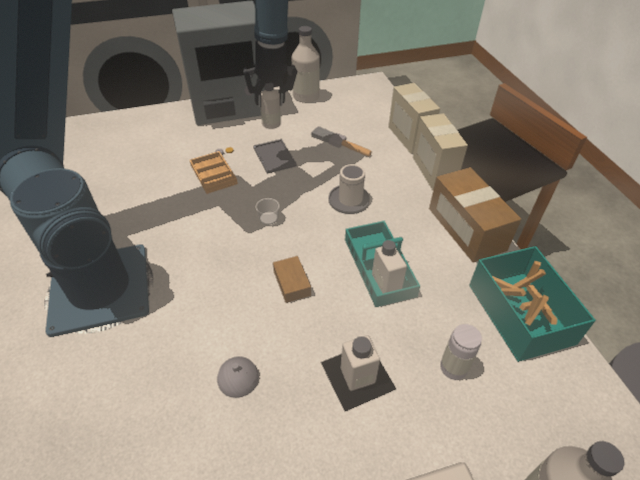

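Request:
drive_tool:
  motion:
    - {"offset":[-10,3,-4],"roll":0,"fingers":1}
    - {"offset":[-20,7,-7],"roll":0,"fingers":1}
    - {"offset":[-30,10,-7],"roll":0,"fingers":1}
    - {"offset":[-30,10,-7],"roll":0,"fingers":1}
    - {"offset":[-30,10,-4],"roll":0,"fingers":1}
    - {"offset":[-30,10,-2],"roll":0,"fingers":1}
    - {"offset":[-30,10,-2],"roll":0,"fingers":1}
    - {"offset":[-30,10,-2],"roll":0,"fingers":1}

```text
clock: 32.65
ee_pos: [0.5477, 0.1417, 0.1825]
tcp_rot: [-0.041, 0.703, 0.709, -0.031]
ft_force: [0.5, -0.3, -2.9]
gripper_width: 0.051
```

```bash
python3 plan.py .628 -.063 .20 0
```

```text
t 32.65 tcp [0.5477 0.1417 0.1825] jaw 0.5 w 0.051 q6 0.03 F [ 0.5 -0.3 -2.9] tilt 5.86
tool offset mm [-205.    76.3  -28.4] |d| 221.0 roll 0.5
per row / 8 [-25.6   9.5  -3.5] min rows 5 [-41.   15.3  -5.7]
toolz deg xy [-5.79  0.8 ] q [0.044 0.383 1.486 0.019 1.373 0.031]
```

Request:
drive_tool:
  motion:
    - {"offset":[-30,10,-6],"roll":0,"fingers":1}
    - {"offset":[-30,10,-6],"roll":0,"fingers":1}
    - {"offset":[-30,11,-6],"roll":0,"fingers":1}
    - {"offset":[-30,11,-5],"roll":0,"fingers":1}
    - {"offset":[-25,9,-4],"roll":0,"fingers":1}
    - {"offset":[-15,5,-2],"roll":0,"fingers":1}
    - {"offset":[-5,2,0],"roll":0,"fingers":1}
    - {"offset":[0,0,0],"roll":0,"fingers":1}

```text
clock: 33.45
ee_pos: [0.6063, -0.0395, 0.1942]
tcp_rot: [-0.048, 0.706, 0.706, -0.037]
ft_force: [-0.6, -0.4, -1.9]
gripper_width: 0.0508
```

Request:
drive_tool:
  motion:
    - {"offset":[0,0,0],"roll":0,"fingers":1}
    - {"offset":[0,0,0],"roll":0,"fingers":1}
    - {"offset":[0,0,0],"roll":0,"fingers":1}
    - {"offset":[0,0,0],"roll":0,"fingers":1}
    - {"offset":[0,0,0],"roll":0,"fingers":1}
    - {"offset":[0,0,0],"roll":0,"fingers":1}
    - {"offset":[0,0,0],"roll":0,"fingers":1}
    - {"offset":[0,0,0],"roll":0,"fingers":1}

```text
clock: 34.25
ee_pos: [0.6046, -0.0337, 0.194]
tcp_rot: [-0.049, 0.704, 0.708, -0.037]
ft_force: [-0.1, 0.1, -2.8]
gripper_width: 0.0509
```

```bash
python3 plan.py .629 -.063 .11 0
```

```text
t 34.25 tcp [ 0.6046 -0.0337  0.194 ] jaw 0.4 w 0.0509 q6 -0.24 F [-0.1  0.1 -2.8] tilt 7.02
tool offset mm [-30.9  34.2  80. ] |d| 92.0 roll 0.4
per row / 8 [-3.9  4.3 10. ] min rows 2 [-15.4  17.1  40. ]
toolz deg xy [-6.94  0.95] q [-0.233  0.461  1.337 -0.012  1.465 -0.237]
```

Request:
drive_tool:
  motion:
    - {"offset":[-5,4,0],"roll":0,"fingers":1}
    - {"offset":[-8,6,0],"roll":0,"fingers":1}
    - {"offset":[-8,6,6],"roll":0,"fingers":1}
    - {"offset":[-6,5,8],"roll":0,"fingers":1}
    - {"offset":[-2,2,8],"roll":0,"fingers":1}
    - {"offset":[0,0,6],"roll":0,"fingers":1}
    - {"offset":[0,0,0],"roll":0,"fingers":1}
    - {"offset":[0,0,0],"roll":0,"fingers":1}

```text
clock: 35.05
ee_pos: [0.6256, -0.066, 0.1582]
tcp_rot: [-0.05, 0.704, 0.707, -0.038]
ft_force: [0.1, -0.2, -3.1]
gripper_width: 0.0514
```

```bash
python3 plan.py .631 -.063 .10 0
```

```text
t 35.05 tcp [ 0.6256 -0.066   0.1582] jaw 0.3 w 0.0514 q6 -0.27 F [ 0.1 -0.2 -3.1] tilt 7.17
tool offset mm [ 1.9 12.6 57.1] |d| 59.0 roll 0.3
per row / 8 [0.2 1.6 7.1] min rows 2 [ 0.9  6.3 28.6]
toolz deg xy [-7.08  0.99] q [-0.273  0.53   1.314 -0.017  1.421 -0.274]
```

Request:
drive_tool:
  motion:
    - {"offset":[0,4,4],"roll":0,"fingers":1}
    - {"offset":[0,4,8],"roll":0,"fingers":1}
    - {"offset":[0,4,12],"roll":0,"fingers":1}
    - {"offset":[0,2,14],"roll":0,"fingers":1}
    - {"offset":[0,2,14],"roll":0,"fingers":1}
    - {"offset":[0,1,12],"roll":0,"fingers":1}
    - {"offset":[0,0,6],"roll":0,"fingers":1}
    - {"offset":[0,0,0],"roll":0,"fingers":1}

```text
clock: 35.85
ee_pos: [0.6337, -0.0632, 0.0794]
tcp_rot: [-0.051, 0.704, 0.708, -0.038]
ft_force: [-0.7, 0.1, -2.9]
gripper_width: 0.051
```

```bash
python3 plan.py .631 -.063 .066 0; python3 - <<'E'
from cell import capture
import cv2,numpy as np
c=capture("side");cv2.imwrite(f"pics/side8.png",cv2.resize(c["img"][150:320,310:470,::-1],(640,680)[:1]+(600,)))
E
```

```text
t 35.85 tcp [ 0.6337 -0.0632  0.0794] jaw 0.4 w 0.051 q6 -0.27 F [-0.7  0.1 -2.9] tilt 7.27
tool offset mm [-0.1 -1.  13.7] |d| 14.0 roll 0.4
per row / 8 [-0.  -0.1  1.7] min rows 1 [-0.1 -1.  13.7]
toolz deg xy [-7.18  1.02] q [-0.265  0.614  1.375 -0.016  1.279 -0.266]
```

View pics/side8.png

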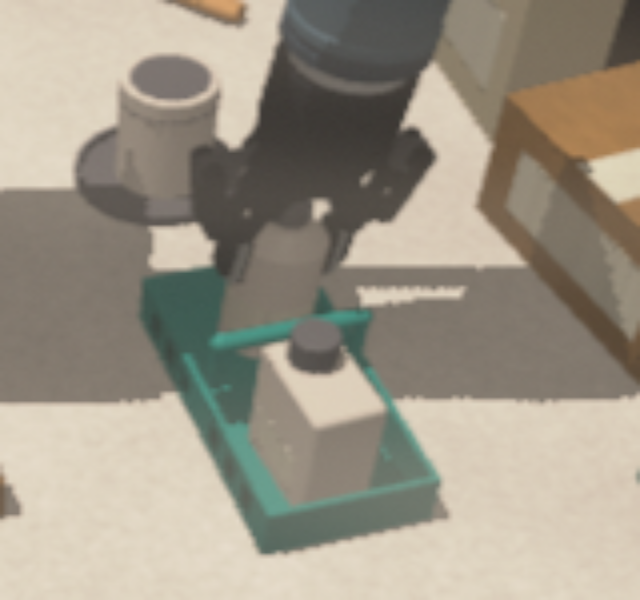

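Request:
drive_tool:
  motion:
    - {"offset":[0,-1,4],"roll":0,"fingers":1}
    - {"offset":[0,-1,5],"roll":0,"fingers":1}
    - {"offset":[0,0,4],"roll":0,"fingers":1}
    - {"offset":[0,0,2],"roll":0,"fingers":1}
    - {"offset":[0,0,1],"roll":0,"fingers":1}
    - {"offset":[0,0,0],"roll":0,"fingers":1}
    - {"offset":[0,0,0],"roll":0,"fingers":1}
    - {"offset":[0,0,0],"roll":0,"fingers":1}

```text
clock: 36.7
ee_pos: [0.6313, -0.0635, 0.0655]
tcp_rot: [-0.048, 0.704, 0.708, -0.037]
ft_force: [-0.4, -0.2, -2.4]
gripper_width: 0.0509
```

```bash
python3 plan.py .631 -.063 .062 0
```

```text
t 36.7 tcp [ 0.6313 -0.0635  0.0655] jaw 0.4 w 0.0509 q6 -0.27 F [-0.4 -0.2 -2.4] tilt 6.96
tool offset mm [0.5 0.2 3.6] |d| 4.0 roll 0.4
per row / 8 [0.1 0.  0.4] min rows 1 [0.5 0.2 3.6]
toolz deg xy [-6.88  0.94] q [-0.267  0.621  1.4   -0.017  1.242 -0.266]
```

Request:
drive_tool:
  motion:
    - {"offset":[0,0,1.5],"roll":0,"fingers":1}
    - {"offset":[0,0,1.5],"roll":0,"fingers":1}
    - {"offset":[0,0,0],"roll":0,"fingers":1}
    - {"offset":[0,0,0],"roll":0,"fingers":1}
    - {"offset":[0,0,0],"roll":0,"fingers":1}
    - {"offset":[0,0,0],"roll":0,"fingers":1}
    - {"offset":[0,0,0],"roll":0,"fingers":1}
    - {"offset":[0,0,0],"roll":0,"fingers":1}

```text
clock: 37.5
ee_pos: [0.6311, -0.0635, 0.0626]
tcp_rot: [-0.048, 0.704, 0.708, -0.036]
ft_force: [0.4, 0.2, -1.9]
gripper_width: 0.0505
```

```bash
python3 plan.py .631 -.063 .062 0
```

```text
t 37.5 tcp [ 0.6311 -0.0635  0.0626] jaw 0.4 w 0.0505 q6 -0.27 F [ 0.4  0.2 -1.9] tilt 6.93
tool offset mm [ 0.5 -0.   0.6] |d| 1.0 roll 0.4
per row / 8 [ 0.1 -0.   0.1] min rows 1 [ 0.5 -0.   0.6]
toolz deg xy [-6.85  0.93] q [-0.267  0.623  1.403 -0.017  1.235 -0.266]
```

Request:
drive_tool:
  motion:
    - {"offset":[0,0,0.5],"roll":0,"fingers":1}
    - {"offset":[0,0,0],"roll":0,"fingers":-0.3}
    - {"offset":[0,0,0],"roll":0,"fingers":-0.6}
    - {"offset":[0,0,0],"roll":0,"fingers":-1}
    - {"offset":[0,0,0],"roll":0,"fingers":-1}
    - {"offset":[0,0,0],"roll":0,"fingers":-1}
    - {"offset":[0,0,0],"roll":0,"fingers":-1}
    - {"offset":[0,0,0],"roll":0,"fingers":-1}

```text
clock: 38.3
ee_pos: [0.6322, -0.0638, 0.0638]
tcp_rot: [-0.047, 0.704, 0.708, -0.036]
ft_force: [0.8, -1.0, 0.1]
gripper_width: 0.0851
```

```bash
python3 plan.py .631 -.063 .20 0; python3 - <<'E'
from cell import capture
import cv2,numpy as np
c=capture("side");cv2.imwrite(f"pics/side9.png",cv2.resize(c["img"][150:320,310:470,::-1],(640,600)))
E
```

```text
t 38.3 tcp [ 0.6322 -0.0638  0.0638] jaw 0.4 w 0.0851 q6 -0.27 F [ 0.8 -1.   0.1] tilt 6.75
tool offset mm [   3.   -17.  -135.1] |d| 136.0 roll 0.4
per row / 8 [  0.4  -2.1 -16.9] min rows 3 [  1.   -5.7 -45. ]
toolz deg xy [-6.67  0.88] q [-0.267  0.622  1.402 -0.017  1.235 -0.266]
```

View pics/side9.png

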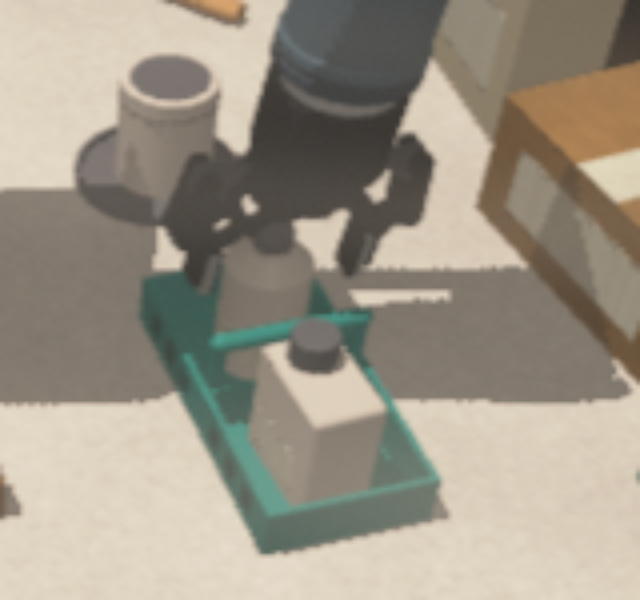

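Request:
drive_tool:
  motion:
    - {"offset":[0,-1,-8],"roll":0,"fingers":-1}
    - {"offset":[0,-2,-16],"roll":0,"fingers":-1}
    - {"offset":[0,-3,-24],"roll":0,"fingers":-1}
    - {"offset":[0,-3,-26],"roll":0,"fingers":-1}
    - {"offset":[0,-3,-26],"roll":0,"fingers":-1}
    - {"offset":[0,-2,-16],"roll":0,"fingers":-1}
    - {"offset":[0,0,0],"roll":0,"fingers":-1}
    - {"offset":[0,0,0],"roll":0,"fingers":-1}

```text
clock: 39.15
ee_pos: [0.6313, -0.0657, 0.1875]
tcp_rot: [-0.047, 0.704, 0.708, -0.036]
ft_force: [-0.0, 0.4, -0.9]
gripper_width: 0.0854
```

```bash
python3 plan.py .82 -.05 .20 0
```

```text
t 39.15 tcp [ 0.6313 -0.0657  0.1875] jaw 0.4 w 0.0854 q6 -0.27 F [-0.   0.4 -0.9] tilt 6.76
tool offset mm [ 15.  186.  -34.2] |d| 190.0 roll 0.4
per row / 8 [ 1.9 23.3 -4.3] min rows 4 [ 3.7 46.5 -8.5]
toolz deg xy [-6.69  0.88] q [-0.27   0.515  1.265 -0.016  1.478 -0.273]
```

```bash
python3 plan.py .617 -.162 .15 4.4
```

```text
t 39.15 tcp [ 0.6313 -0.0657  0.1875] jaw 0.4 w 0.0854 q6 -0.27 F [-0.   0.4 -0.9] tilt 6.76
tool offset mm [-96.8 -10.5  37.4] |d| 104.0 roll -4.0
per row / 8 [-12.1  -1.3   4.7] min rows 3 [-32.3  -3.5  12.5]
toolz deg xy [-6.69  0.88] q [-0.27   0.515  1.265 -0.016  1.478 -0.273]
```

Request:
drive_tool:
  motion:
    - {"offset":[-6,-1,0],"roll":0,"fingers":-1}
    - {"offset":[-12,-2,2],"roll":0,"fingers":-1}
    - {"offset":[-15,-3,4],"roll":0,"fingers":-1}
    - {"offset":[-15,-3,4],"roll":0,"fingers":-1}
    - {"offset":[-15,-3,5],"roll":0,"fingers":-1}
    - {"offset":[-12,-2,5],"roll":0,"fingers":-1}
    - {"offset":[-6,-1,5],"roll":-2,"fingers":-1}
    - {"offset":[0,0,0],"roll":-2,"fingers":-1}

```text
clock: 39.95
ee_pos: [0.6087, -0.1561, 0.1549]
tcp_rot: [-0.052, 0.679, 0.732, -0.036]
ft_force: [-0.3, 0.5, 0.1]
gripper_width: 0.0854
```

```bash
python3 plan.py .617 -.162 .12 4.4
```

```text
t 39.95 tcp [ 0.6087 -0.1561  0.1549] jaw 4.4 w 0.0854 q6 -0.48 F [-0.3  0.5  0.1] tilt 7.32
tool offset mm [-7.4 12.1 33.5] |d| 36.0 roll -0.0
per row / 8 [-0.9  1.5  4.2] min rows 1 [-7.4 12.1 33.5]
toolz deg xy [-7.23  1.03] q [-0.409  0.533  1.318 -0.034  1.414 -0.476]
```

Request:
drive_tool:
  motion:
    - {"offset":[-2,3,4],"roll":0,"fingers":-1}
    - {"offset":[-3,4,8],"roll":0,"fingers":-1}
    - {"offset":[-2,4,8],"roll":0,"fingers":-1}
    - {"offset":[0,1,8],"roll":0,"fingers":-1}
    - {"offset":[0,0,4],"roll":0,"fingers":-1}
    - {"offset":[0,0,0],"roll":0,"fingers":-1}
    - {"offset":[0,0,0],"roll":0,"fingers":-1}
    - {"offset":[0,0,0],"roll":0,"fingers":-1}

```text
clock: 40.75
ee_pos: [0.6165, -0.1637, 0.116]
tcp_rot: [-0.054, 0.68, 0.73, -0.037]
ft_force: [-0.7, 0.2, -0.2]
gripper_width: 0.0857
```

```bash
python3 plan.py .617 -.162 .060 4.4; python3 - <<'E'
from cell import capture
import cv2,numpy as np
from h import *
c=capture("side");cv2.imwrite(f"pics/side10.png",cv2.resize(c["img"][150:320,310:470,::-1],(640,600)))
W=cloud(c).reshape(-1,3)
w=W[(abs(W[:,2]-.096)<.004)&(abs(W[:,0]-.62)<.035)&(abs(W[:,1]+.162)<.045)];print(len(w),cv2.minAreaRect((w[:,:2]*1000).astype(np.float32)))
w=W[(abs(W[:,2]-.118)<.004)&(abs(W[:,0]-.62)<.03)&(abs(W[:,1]+.15)<.03)];print(len(w),cv2.minAreaRect((w[:,:2]*1000).astype(np.float32)))
E
```

```text
t 40.75 tcp [ 0.6165 -0.1637  0.116 ] jaw 4.2 w 0.0857 q6 -0.48 F [-0.7  0.2 -0.2] tilt 7.5
tool offset mm [ 0.1  7.8 55.4] |d| 56.0 roll -0.2
per row / 8 [0.  1.  6.9] min rows 2 [ 0.   3.9 27.7]
toolz deg xy [-7.4   1.12] q [-0.415  0.583  1.332 -0.035  1.353 -0.476]
391 ((619.7041625976562, -166.1554718017578), (44.45033264160156, 71.4045181274414), 4.069464683532715)
109 ((618.0158081054688, -150.6221466064453), (28.103578567504883, 25.435531616210938), 68.85687255859375)
```

View pics/side10.png

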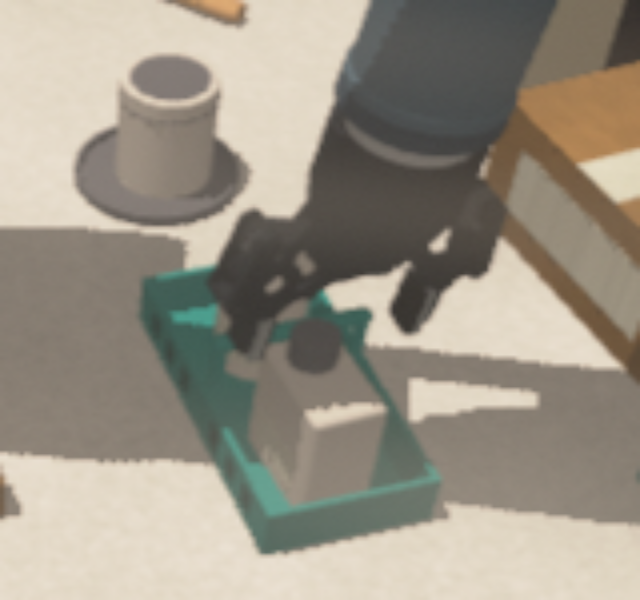

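Request:
drive_tool:
  motion:
    - {"offset":[0,1,6],"roll":0,"fingers":-1}
    - {"offset":[0,2,11],"roll":0,"fingers":-1}
    - {"offset":[0,2,12],"roll":0,"fingers":-1}
    - {"offset":[0,2,12],"roll":0,"fingers":-1}
    - {"offset":[0,1,8],"roll":0,"fingers":-1}
    - {"offset":[0,0,4],"roll":0,"fingers":-1}
    - {"offset":[0,0,0],"roll":0,"fingers":-1}
    - {"offset":[0,0,0],"roll":0,"fingers":-1}

```text
clock: 41.6
ee_pos: [0.6173, -0.1615, 0.057]
tcp_rot: [-0.054, 0.68, 0.73, -0.037]
ft_force: [0.4, -0.5, 0.2]
gripper_width: 0.0857
```

```bash
python3 plan.py .6175 -.163 .060 4.4
```

```text
t 41.6 tcp [ 0.6173 -0.1615  0.057 ] jaw 4.2 w 0.0857 q6 -0.47 F [ 0.4 -0.5  0.2] tilt 7.56
tool offset mm [-1.4 -0.3 -3. ] |d| 3.0 roll -0.2
per row / 8 [-0.2 -0.  -0.4] min rows 1 [-1.4 -0.3 -3. ]
toolz deg xy [-7.45  1.14] q [-0.412  0.641  1.386 -0.036  1.242 -0.469]
```

Request:
drive_tool:
  motion:
    - {"offset":[0,0,-1],"roll":0,"fingers":-1}
    - {"offset":[0,0,0],"roll":0,"fingers":1}
    - {"offset":[0,0,0],"roll":0,"fingers":1}
    - {"offset":[0,0,0],"roll":0,"fingers":1}
    - {"offset":[0,0,0],"roll":0,"fingers":1}
    - {"offset":[0,0,0],"roll":0,"fingers":1}
    - {"offset":[0,0,0],"roll":0,"fingers":1}
    - {"offset":[0,0,0],"roll":0,"fingers":1}

```text
clock: 42.4
ee_pos: [0.6193, -0.1622, 0.0606]
tcp_rot: [-0.052, 0.68, 0.73, -0.036]
ft_force: [0.3, -0.0, 0.6]
gripper_width: 0.0454
```

```bash
python3 plan.py .6175 -.163 .15 4.4;  python3 - <<'E'
from cell import capture
import cv2,numpy as np
c=capture("side");cv2.imwrite(f"pics/side11.png",cv2.resize(c["img"][150:320,310:470,::-1],(640,600)))
E
```

```text
t 42.4 tcp [ 0.6193 -0.1622  0.0606] jaw 4.2 w 0.0454 q6 -0.47 F [ 0.3 -0.   0.6] tilt 7.25
tool offset mm [  1.8 -12.9 -88.4] |d| 89.0 roll -0.2
per row / 8 [  0.2  -1.6 -11.1] min rows 2 [  0.9  -6.4 -44.2]
toolz deg xy [-7.15  1.04] q [-0.411  0.638  1.382 -0.035  1.244 -0.469]
```

View pics/side11.png

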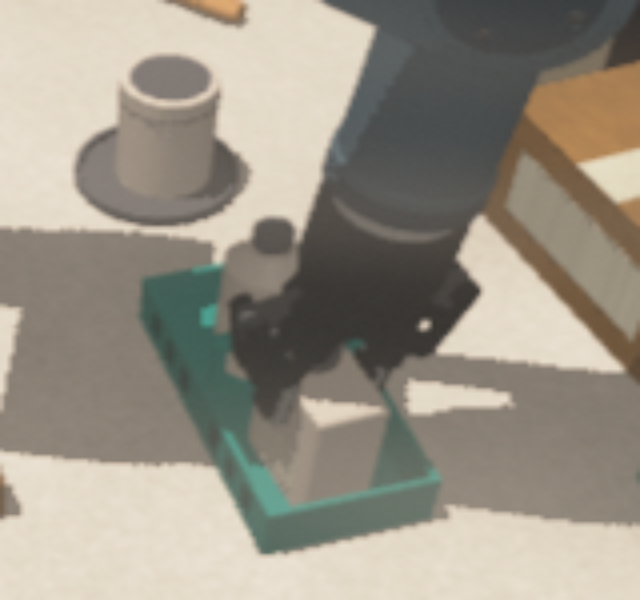

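Request:
drive_tool:
  motion:
    - {"offset":[0,0,-4],"roll":0,"fingers":1}
    - {"offset":[0,-1,-8],"roll":0,"fingers":1}
    - {"offset":[0,-2,-14],"roll":0,"fingers":1}
    - {"offset":[0,-2,-18],"roll":0,"fingers":1}
    - {"offset":[0,-3,-22],"roll":0,"fingers":1}
    - {"offset":[0,-3,-22],"roll":0,"fingers":1}
    - {"offset":[0,-2,-14],"roll":0,"fingers":1}
    - {"offset":[0,0,0],"roll":0,"fingers":1}

```text
clock: 43.25
ee_pos: [0.6177, -0.1647, 0.1705]
tcp_rot: [-0.054, 0.68, 0.73, -0.037]
ft_force: [0.1, 0.3, -3.1]
gripper_width: 0.0453
```

```bash
python3 plan.py .4815 .363 .21 5.6;  python3 - <<'E'
from cell import capture
import cv2,numpy as np
c=capture("side");cv2.imwrite(f"pics/side12.png",cv2.resize(c["img"][110:320,290:490,::-1],(640,600)))
E
```

```text
t 43.25 tcp [ 0.6177 -0.1647  0.1705] jaw 4.2 w 0.0453 q6 -0.48 F [ 0.1  0.3 -3.1] tilt 7.47
tool offset mm [ 536.8 -101.5  -11.4] |d| 546.0 roll -1.4
per row / 16 [33.6 -6.3 -0.7] min rows 12 [44.7 -8.5 -0.9]
toolz deg xy [-7.36  1.12] q [-0.416  0.542  1.263 -0.034  1.462 -0.481]
```

View pics/side12.png

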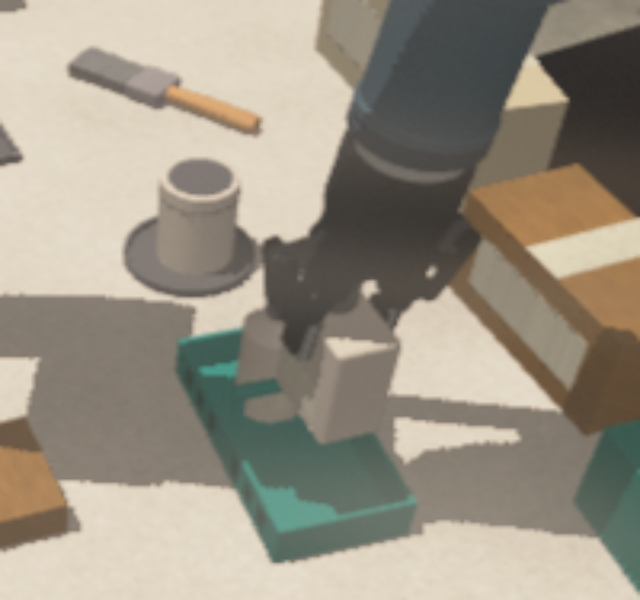

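Request:
drive_tool:
  motion:
    - {"offset":[0,-8,-10],"roll":0,"fingers":1}
    - {"offset":[0,-16,-14],"roll":0,"fingers":1}
    - {"offset":[6,-20,-10],"roll":0,"fingers":1}
    - {"offset":[12,-20,-4],"roll":0,"fingers":1}
    - {"offset":[20,-18,2],"roll":0,"fingers":1}
    - {"offset":[28,-10,0],"roll":0,"fingers":1}
    - {"offset":[32,-3,0],"roll":0,"fingers":1}
    - {"offset":[35,-1,0],"roll":0,"fingers":1}

```text
clock: 44.1
ee_pos: [0.508, -0.0398, 0.2209]
tcp_rot: [-0.059, 0.682, 0.728, -0.04]
ft_force: [0.2, -0.2, -4.1]
gripper_width: 0.0453
```

```bash
python3 plan.py .488 .363 .21 5.6
```

```text
t 44.1 tcp [ 0.508  -0.0398  0.2209] jaw 3.8 w 0.0453 q6 -0.35 F [ 0.2 -0.2 -4.1] tilt 8.2
tool offset mm [402.7   8.2  22.8] |d| 403.0 roll -1.8
per row / 16 [25.2  0.5  1.4] min rows 9 [44.7  0.9  2.5]
toolz deg xy [-8.07  1.31] q [-0.285  0.286  1.533 -0.018  1.465 -0.346]
```

Request:
drive_tool:
  motion:
    - {"offset":[38,0,1],"roll":0,"fingers":1}
    - {"offset":[38,0,1],"roll":0,"fingers":1}
    - {"offset":[38,0,1],"roll":0,"fingers":1}
    - {"offset":[38,0,1],"roll":0,"fingers":1}
    - {"offset":[38,0,1],"roll":0,"fingers":1}
    - {"offset":[38,0,1],"roll":0,"fingers":1}
    - {"offset":[35,0,1],"roll":0,"fingers":1}
    - {"offset":[30,0,1],"roll":0,"fingers":1}

```text
clock: 44.9
ee_pos: [0.4798, 0.2622, 0.2221]
tcp_rot: [-0.062, 0.683, 0.727, -0.043]
ft_force: [0.3, -0.1, -4.6]
gripper_width: 0.0452
```

```bash
python3 plan.py .489 .363 .18 5.6
```

```text
t 44.9 tcp [0.4798 0.2622 0.2221] jaw 3.7 w 0.0452 q6 0.19 F [ 0.3 -0.1 -4.6] tilt 8.64
tool offset mm [98.7 21.7 42.4] |d| 110.0 roll -1.9
per row / 8 [12.3  2.7  5.3] min rows 3 [32.9  7.2 14.1]
toolz deg xy [-8.52  1.2 ] q [0.257 0.339 1.455 0.058 1.486 0.186]
```

Request:
drive_tool:
  motion:
    - {"offset":[26,5,3],"roll":0,"fingers":1}
    - {"offset":[22,5,5],"roll":0,"fingers":1}
    - {"offset":[18,5,6],"roll":0,"fingers":1}
    - {"offset":[12,4,8],"roll":0,"fingers":1}
    - {"offset":[6,2,8],"roll":-1,"fingers":1}
    - {"offset":[0,0,6],"roll":-1,"fingers":1}
    - {"offset":[0,0,0],"roll":0,"fingers":1}
    - {"offset":[0,0,0],"roll":0,"fingers":1}

```text
clock: 45.7
ee_pos: [0.4856, 0.3518, 0.1814]
tcp_rot: [-0.063, 0.667, 0.741, -0.047]
ft_force: [1.1, -0.0, -2.7]
gripper_width: 0.0452
```

```bash
python3 plan.py .489 .362 .09 5.6; python3 - <<'E'
from cell import capture
import cv2,numpy as np
c=capture("side");cv2.imwrite(f"pics/side13.png",cv2.resize(c["img"][50:220,190:350,::-1],(640,600)))
c=capture("top");cv2.imwrite(f"pics/top13.png",c["img"][:,:,::-1])
E
```

```text
t 45.7 tcp [0.4856 0.3518 0.1814] jaw 6.1 w 0.0452 q6 0.28 F [ 1.1 -0.  -2.7] tilt 9.02
tool offset mm [ 6.9 18.4 89.9] |d| 92.0 roll 0.5
per row / 8 [ 0.9  2.3 11.2] min rows 2 [ 3.5  9.2 45. ]
toolz deg xy [-8.94  0.89] q [0.396 0.46  1.375 0.075 1.446 0.277]
```

View pics/side13.png

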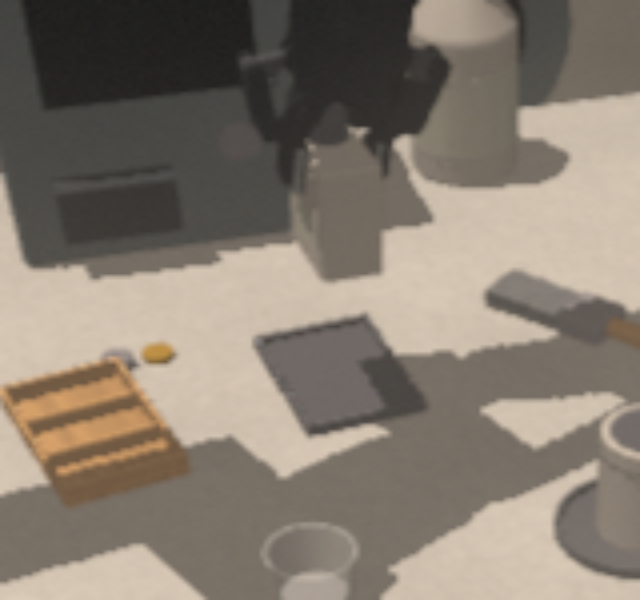

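View pics/top13.png

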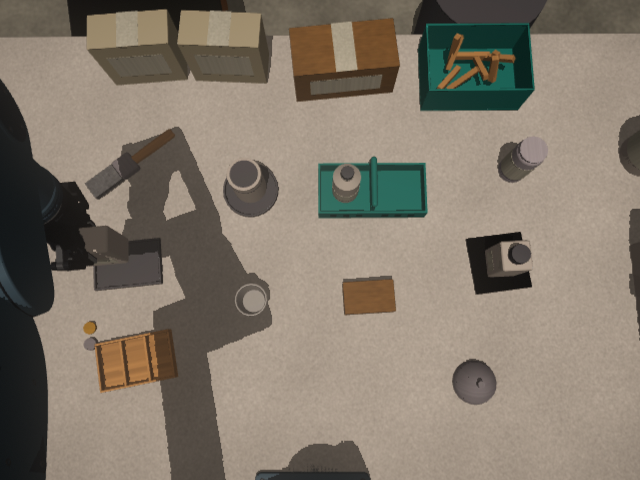

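Request:
drive_tool:
  motion:
    - {"offset":[2,2,8],"roll":0,"fingers":1}
    - {"offset":[2,3,14],"roll":0,"fingers":1}
    - {"offset":[2,3,16],"roll":0,"fingers":1}
    - {"offset":[1,3,16],"roll":0,"fingers":1}
    - {"offset":[0,3,16],"roll":0,"fingers":1}
    - {"offset":[0,2,12],"roll":0,"fingers":1}
    - {"offset":[0,1,6],"roll":0,"fingers":1}
    - {"offset":[0,0,0],"roll":0,"fingers":1}

```text
clock: 46.6
ee_pos: [0.4891, 0.3616, 0.0856]
tcp_rot: [-0.063, 0.668, 0.74, -0.046]
ft_force: [-0.3, 0.1, -3.2]
gripper_width: 0.0452
```

```bash
python3 plan.py .489 .362 .07 5.6; python3 - <<'E'
from cell import capture
import cv2,numpy as np
from h import *
c=capture("side");cv2.imwrite(f"pics/side14.png",cv2.resize(c["img"][80:200,200:330,::-1],(650,600)))
W=cloud(c).reshape(-1,3); C=c["img"].reshape(-1,3)
m=(abs(W[:,0]-.485)<.06)&(abs(W[:,1]-.36)<.06)&(W[:,2]>.02)&(W[:,2]<.11)&(C.max(1)>85)
p=W[m]
for z in np.arange(.02,.11,.01):
    q=p[(p[:,2]>=z)&(p[:,2]<z+.01)]
    if len(q)>4: print(round(z,2),len(q),q.min(0).round(3),q.max(0).round(3))
E
```

```text
t 46.6 tcp [0.4891 0.3616 0.0856] jaw 5.9 w 0.0452 q6 0.28 F [-0.3  0.1 -3.2] tilt 8.91
tool offset mm [-0.1  2.3 15.5] |d| 16.0 roll 0.3
per row / 8 [-0.   0.3  1.9] min rows 1 [-0.1  2.3 15.5]
toolz deg xy [-8.82  0.95] q [0.408 0.558 1.463 0.08  1.257 0.277]
0.03 41 [0.465 0.321 0.032] [0.511 0.378 0.04 ]
0.04 64 [0.463 0.319 0.041] [0.511 0.381 0.05 ]
0.05 62 [0.464 0.319 0.05 ] [0.512 0.39  0.06 ]
0.06 61 [0.465 0.319 0.06 ] [0.513 0.391 0.07 ]
0.07 64 [0.466 0.317 0.07 ] [0.511 0.376 0.08 ]
0.08 58 [0.467 0.319 0.08 ] [0.524 0.367 0.09 ]
0.09 62 [0.46  0.319 0.09 ] [0.527 0.362 0.1  ]
0.1 66 [0.454 0.32  0.1  ] [0.521 0.364 0.11 ]
```

View pics/side14.png

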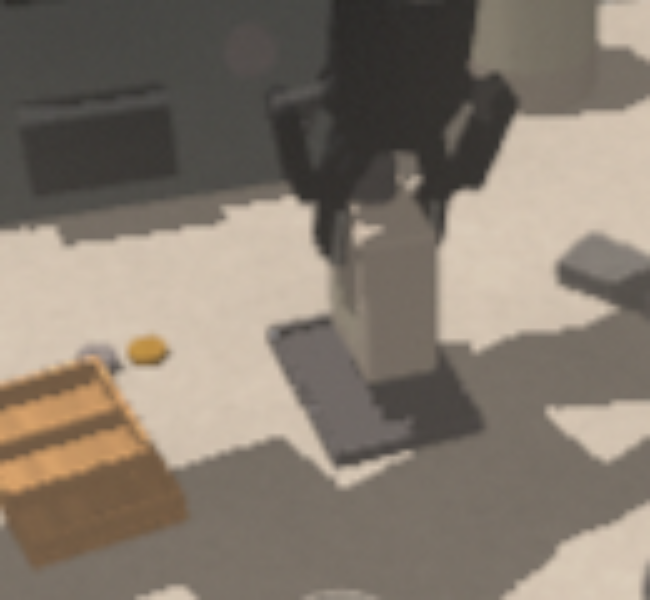

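Request:
drive_tool:
  motion:
    - {"offset":[2,-1,3],"roll":0,"fingers":1}
    - {"offset":[2,-1,4],"roll":0,"fingers":1}
    - {"offset":[1,0,4],"roll":0,"fingers":1}
    - {"offset":[0,0,4],"roll":0,"fingers":1}
    - {"offset":[0,0,2],"roll":0,"fingers":1}
    - {"offset":[0,0,0],"roll":0,"fingers":1}
    - {"offset":[0,0,0],"roll":0,"fingers":1}
    - {"offset":[0,0,0],"roll":0,"fingers":1}

```text
clock: 47.45
ee_pos: [0.4855, 0.3681, 0.0713]
tcp_rot: [-0.062, 0.668, 0.74, -0.043]
ft_force: [-0.2, 0.1, -4.6]
gripper_width: 0.0454
```

```bash
python3 plan.py .485 .367 .063 5.6; python3 - <<'E'
from cell import capture
import cv2,numpy as np
from h import *
c=capture("side")
W=cloud(c).reshape(-1,3); C=c["img"].reshape(-1,3)
m=(abs(W[:,0]-.485)<.06)&(abs(W[:,1]-.36)<.06)&(W[:,2]>.012)&(W[:,2]<.11)&(C.max(1)>85)
p=W[m]
for z in np.arange(.01,.08,.01):
    q=p[(p[:,2]>=z)&(p[:,2]<z+.01)]
    if len(q)>4: print(round(z,2),len(q),q.min(0).round(3),q.max(0).round(3))
E
```

```text
t 47.45 tcp [0.4855 0.3681 0.0713] jaw 6.0 w 0.0454 q6 0.28 F [-0.2  0.1 -4.6] tilt 8.61
tool offset mm [-1.4  0.6  8.2] |d| 8.0 roll 0.4
per row / 8 [-0.2  0.1  1. ] min rows 1 [-1.4  0.6  8.2]
toolz deg xy [-8.51  1.1 ] q [0.42  0.57  1.48  0.083 1.221 0.284]
0.01 29 [0.431 0.309 0.012] [0.53  0.419 0.02 ]
0.02 58 [0.46  0.326 0.02 ] [0.509 0.397 0.03 ]
0.03 58 [0.461 0.326 0.03 ] [0.51  0.396 0.04 ]
0.04 66 [0.461 0.326 0.04 ] [0.51  0.395 0.05 ]
0.05 54 [0.461 0.327 0.05 ] [0.51  0.391 0.06 ]
0.06 67 [0.463 0.326 0.06 ] [0.511 0.383 0.07 ]
0.07 60 [0.456 0.327 0.07 ] [0.512 0.37  0.08 ]
0.08 66 [0.453 0.323 0.08 ] [0.519 0.366 0.09 ]
```

Request:
drive_tool:
  motion:
    - {"offset":[-0.5,0,3],"roll":0,"fingers":1}
    - {"offset":[0,0,3],"roll":0,"fingers":1}
    - {"offset":[0,0,2],"roll":0,"fingers":1}
    - {"offset":[0,0,1],"roll":0,"fingers":1}
    - {"offset":[0,0,0],"roll":0,"fingers":1}
    - {"offset":[0,0,0],"roll":0,"fingers":1}
    - {"offset":[0,0,0],"roll":0,"fingers":1}
    - {"offset":[0,0,0],"roll":0,"fingers":1}

```text
clock: 48.3
ee_pos: [0.4843, 0.3677, 0.0617]
tcp_rot: [-0.062, 0.668, 0.74, -0.043]
ft_force: [0.1, -0.2, -4.9]
gripper_width: 0.0454
```

```bash
python3 plan.py .485 .367 .0605 5.6
```

```text
t 48.3 tcp [0.4843 0.3677 0.0617] jaw 6.0 w 0.0454 q6 0.28 F [ 0.1 -0.2 -4.9] tilt 8.6
tool offset mm [-0.8  0.7  1.1] |d| 2.0 roll 0.4
per row / 8 [-0.1  0.1  0.1] min rows 1 [-0.8  0.7  1.1]
toolz deg xy [-8.49  1.11] q [0.42  0.579 1.492 0.084 1.2   0.283]
```

Request:
drive_tool:
  motion:
    - {"offset":[0,0,1],"roll":0,"fingers":1}
    - {"offset":[0,0,0.5],"roll":0,"fingers":1}
    - {"offset":[0,0,0],"roll":0,"fingers":0.2}
    - {"offset":[0,0,0],"roll":0,"fingers":-0.4}
    - {"offset":[0,0,0],"roll":0,"fingers":-1}
    - {"offset":[0,0,0],"roll":0,"fingers":-1}
    - {"offset":[0,0,0],"roll":0,"fingers":-1}
    - {"offset":[0,0,0],"roll":0,"fingers":-1}

```text
clock: 49.1
ee_pos: [0.4856, 0.3686, 0.0626]
tcp_rot: [-0.061, 0.669, 0.74, -0.04]
ft_force: [-0.2, -0.4, -0.2]
gripper_width: 0.085
```

```bash
python3 plan.py .485 .367 .2 5.6; python3 - <<'E'
from cell import capture
import cv2,numpy as np
c=capture("side");cv2.imwrite(f"pics/side15.png",cv2.resize(c["img"][80:200,200:330,::-1],(650,600)))
E
```

```text
t 49.1 tcp [0.4856 0.3686 0.0626] jaw 6.0 w 0.085 q6 0.28 F [-0.2 -0.4 -0.2] tilt 8.39
tool offset mm [   3.4  -20.2 -135.9] |d| 137.0 roll 0.4
per row / 8 [  0.4  -2.5 -17. ] min rows 3 [  1.1  -6.7 -45.3]
toolz deg xy [-8.27  1.23] q [0.42  0.578 1.491 0.084 1.198 0.283]
```

View pics/side15.png

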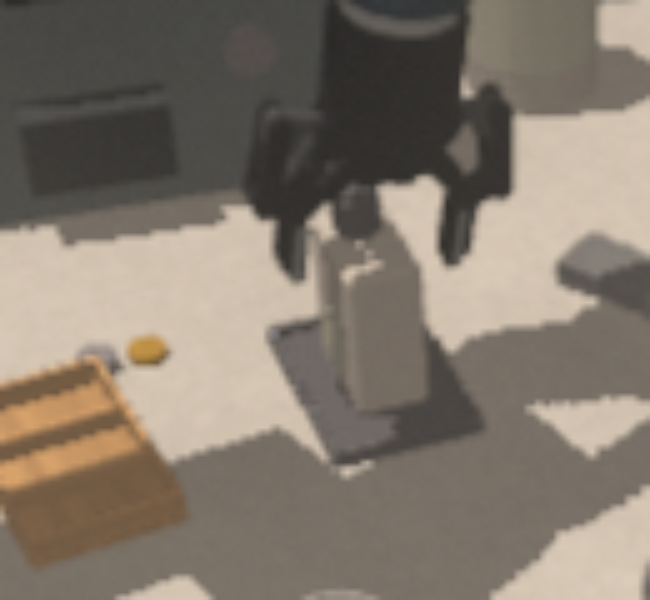

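Request:
drive_tool:
  motion:
    - {"offset":[0,-1,-8],"roll":0,"fingers":-1}
    - {"offset":[0,-2,-14],"roll":0,"fingers":-1}
    - {"offset":[0,-3,-22],"roll":0,"fingers":-1}
    - {"offset":[0,-3,-22],"roll":0,"fingers":-1}
    - {"offset":[0,-3,-22],"roll":0,"fingers":-1}
    - {"offset":[0,-3,-22],"roll":0,"fingers":-1}
    - {"offset":[0,-2,-15],"roll":0,"fingers":-1}
    - {"offset":[0,0,0],"roll":0,"fingers":-1}

```text
clock: 49.95
ee_pos: [0.4875, 0.364, 0.2014]
tcp_rot: [-0.06, 0.669, 0.74, -0.038]
ft_force: [0.1, -0.5, -0.7]
gripper_width: 0.0857
```

```bash
python3 plan.py .48 -.36 .2 -87; python3 - <<'E'
from cell import capture
import cv2,numpy as np
from h import *
for n in ("side","top"):
  c=capture(n);W=cloud(c).reshape(-1,3)
  for nm,x,y,r,a,b in (("jug",.4815,.363,.045,.088,.101),("flask cap",.624,-.062,.03,.113,.125),("flask",.624,-.062,.045,.05,.09),("tub",.633,.126,.045,.085,.1),("sq",.483,-.36,.05,.09,.101)):
    w=W[(np.hypot(W[:,0]-x,W[:,1]-y)<r)&(W[:,2]>a)&(W[:,2]<b)]
    if len(w)<5: print(nm,len(w));continue
    q=cv2.minAreaRect((w[:,:2]*1000).astype(np.float32));print(n,nm,len(w),np.round(q[0],1),np.round(q[1],1),round(q[2],1))
  w=W[(abs(W[:,2]-.04)<.003)&(abs(W[:,0]-.624)<.06)&(abs(W[:,1]+.113)<.12)];print("caddy",cv2.minAreaRect((w[:,:2]*1000).astype(np.float32)))
E
```

```text
t 49.95 tcp [0.4875 0.364  0.2014] jaw 6.0 w 0.0857 q6 0.3 F [ 0.1 -0.5 -0.7] tilt 8.15
tool offset mm [-719.3  -82.   -14.5] |d| 724.0 roll -87.0
per row / 16 [-45.   -5.1  -0.9] min rows 16 [-45.   -5.1  -0.9]
toolz deg xy [-8.01  1.33] q [0.412 0.449 1.341 0.078 1.472 0.298]
side jug 216 [483.  361.1] [44.8 70.6] 4.9
side flask cap 88 [628.1 -62.8] [23.7 22.1] 83.6
side flask 238 [622.6 -74.8] [28.5 51.7] 63.3
side tub 382 [634.4 124.5] [62.6 63.8] 19.3
side sq 502 [ 481.8 -360.3] [54.6 54.4] 3.8
caddy ((623.4189453125, -113.22112274169922), (102.35112762451172, 211.08444213867188), 0.06210649758577347)
top jug 744 [484.2 364.7] [44.8 69.6] 5.6
top flask cap 143 [628.6 -61.6] [22.3 21.6] 42.5
top flask 151 [613.2 -69.4] [71.8 23.7] 81.3
top tub 940 [635.  126.7] [63.3 62.9] 11.3
top sq 570 [ 483.3 -358.1] [54.4 55.3] 3.2
caddy ((624.3255615234375, -112.7530517578125), (208.0539093017578, 101.26536560058594), 89.82952880859375)
```

Request:
drive_tool:
  motion:
    - {"offset":[-20,-2,0],"roll":0,"fingers":-1}
    - {"offset":[-38,-4,0],"roll":0,"fingers":-1}
    - {"offset":[-45,-5,0],"roll":0,"fingers":-1}
    - {"offset":[-45,-5,0],"roll":0,"fingers":-1}
    - {"offset":[-45,-5,0],"roll":0,"fingers":-1}
    - {"offset":[-45,-5,0],"roll":0,"fingers":-1}
    - {"offset":[-45,-5,0],"roll":0,"fingers":-1}
    - {"offset":[-45,-5,0],"roll":0,"fingers":-1}

```text
clock: 50.85
ee_pos: [0.4776, 0.0281, 0.1823]
tcp_rot: [-0.066, 0.664, 0.743, -0.045]
ft_force: [0.8, -0.0, 0.4]
gripper_width: 0.0851
```

```bash
python3 plan.py .48 -.36 .2 -87
```

```text
t 50.85 tcp [0.4776 0.0281 0.1823] jaw 6.6 w 0.0851 q6 -0.28 F [ 0.8 -0.   0.4] tilt 9.2
tool offset mm [-385.   -44.7  -25.9] |d| 388.0 roll -86.4
per row / 16 [-24.1  -2.8  -1.6] min rows 9 [-42.8  -5.   -2.9]
toolz deg xy [-9.09  1.19] q [-0.17   0.273  1.653 -0.007  1.377 -0.281]
```

Request:
drive_tool:
  motion:
    - {"offset":[-45,-5,-3],"roll":0,"fingers":-1}
    - {"offset":[-45,-5,-3],"roll":0,"fingers":-1}
    - {"offset":[-45,-5,-3],"roll":0,"fingers":-1}
    - {"offset":[-45,-5,-3],"roll":0,"fingers":-1}
    - {"offset":[-45,-5,-3],"roll":0,"fingers":-1}
    - {"offset":[-45,-5,-3],"roll":0,"fingers":-1}
    - {"offset":[-40,-5,-3],"roll":0,"fingers":-1}
    - {"offset":[-25,-3,-3],"roll":0,"fingers":-1}

```text
clock: 51.65
ee_pos: [0.4721, -0.3228, 0.1883]
tcp_rot: [-0.076, 0.664, 0.742, -0.047]
ft_force: [0.6, 0.6, -0.1]
gripper_width: 0.0853
```

Request:
drive_tool:
  motion:
    - {"offset":[-10,-1,0],"roll":4,"fingers":-1}
    - {"offset":[0,0,0],"roll":8,"fingers":-1}
    - {"offset":[0,0,0],"roll":8.5,"fingers":-1}
    - {"offset":[0,0,0],"roll":8.5,"fingers":-1}
    - {"offset":[0,0,0],"roll":8.5,"fingers":-1}
    - {"offset":[0,0,0],"roll":8.5,"fingers":-1}
    - {"offset":[0,0,0],"roll":8.5,"fingers":-1}
    - {"offset":[0,0,0],"roll":8.5,"fingers":-1}

```text
clock: 52.45
ee_pos: [0.4659, -0.3353, 0.1752]
tcp_rot: [-0.048, 0.956, 0.276, -0.085]
ft_force: [0.6, -0.6, 0.3]
gripper_width: 0.0856
```

```bash
python3 plan.py .48 -.36 .2 -86.6
```

```text
t 52.45 tcp [ 0.4659 -0.3353  0.1752] jaw -58.4 w 0.0856 q6 0.27 F [ 0.6 -0.6  0.3] tilt 11.25
tool offset mm [ -4.9  24.7 -28.1] |d| 38.0 roll 28.2
per row / 8 [-0.6  3.1 -3.5] min rows 1 [ -4.9  24.7 -28.1]
toolz deg xy [-10.87   2.61] q [-0.757  0.46   1.397 -0.098  1.456  0.271]
```

Request:
drive_tool:
  motion:
    - {"offset":[0,3,0],"roll":7,"fingers":-1}
    - {"offset":[0,3,0],"roll":7,"fingers":-1}
    - {"offset":[0,0,0],"roll":7,"fingers":-1}
    - {"offset":[0,0,0],"roll":5,"fingers":-1}
    - {"offset":[0,0,0],"roll":0,"fingers":-1}
    - {"offset":[0,0,0],"roll":0,"fingers":-1}
    - {"offset":[0,0,0],"roll":0,"fingers":-1}
    - {"offset":[0,0,0],"roll":0,"fingers":-1}

```text
clock: 53.25
ee_pos: [0.4648, -0.3366, 0.1652]
tcp_rot: [-0.034, 0.993, 0.046, -0.1]
ft_force: [-0.4, -0.7, 0.8]
gripper_width: 0.0854
```

```bash
python3 plan.py .479 -.358 .15 -86.6
```

```text
t 53.25 tcp [ 0.4648 -0.3366  0.1652] jaw -85.1 w 0.0854 q6 0.74 F [-0.4 -0.7  0.8] tilt 12.13
tool offset mm [14.7 23.6 10.7] |d| 30.0 roll 1.5
per row / 8 [1.8 3.  1.3] min rows 1 [14.7 23.6 10.7]
toolz deg xy [-11.58   3.32] q [-0.76   0.479  1.395 -0.098  1.457  0.738]
```

Request:
drive_tool:
  motion:
    - {"offset":[3,5,0],"roll":1.5,"fingers":-1}
    - {"offset":[4,6,3],"roll":0,"fingers":-1}
    - {"offset":[4,6,4],"roll":0,"fingers":-1}
    - {"offset":[3,4,3],"roll":0,"fingers":-1}
    - {"offset":[0,2,0],"roll":0,"fingers":-1}
    - {"offset":[0,0,0],"roll":0,"fingers":-1}
    - {"offset":[0,0,0],"roll":0,"fingers":-1}
    - {"offset":[0,0,0],"roll":0,"fingers":-1}

```text
clock: 54.05
ee_pos: [0.4792, -0.3602, 0.1491]
tcp_rot: [-0.033, 0.994, 0.033, -0.101]
ft_force: [-0.2, 0.5, 0.1]
gripper_width: 0.0852
```

```bash
python3 plan.py .479 -.358 .10 -86.6
```

```text
t 54.05 tcp [ 0.4792 -0.3602  0.1491] jaw -86.6 w 0.0852 q6 0.76 F [-0.2  0.5  0.1] tilt 12.15
tool offset mm [ 9.6  1.3 48.2] |d| 49.0 roll -0.0
per row / 8 [1.2 0.2 6. ] min rows 2 [ 4.8  0.6 24.1]
toolz deg xy [-11.59   3.33] q [-0.771  0.535  1.342 -0.1    1.452  0.755]
```

Request:
drive_tool:
  motion:
    - {"offset":[1,0,5],"roll":0,"fingers":-1}
    - {"offset":[2,0,10],"roll":0,"fingers":-1}
    - {"offset":[3,1,13],"roll":0,"fingers":-1}
    - {"offset":[3,1,13],"roll":0,"fingers":-1}
    - {"offset":[1,0,8],"roll":0,"fingers":-1}
    - {"offset":[0,0,3],"roll":0,"fingers":-1}
    - {"offset":[0,0,0],"roll":0,"fingers":-1}
    - {"offset":[0,0,0],"roll":0,"fingers":-1}

```text
clock: 54.85
ee_pos: [0.4777, -0.3571, 0.0902]
tcp_rot: [-0.034, 0.994, 0.033, -0.102]
ft_force: [-1.0, -1.2, 0.6]
gripper_width: 0.0852
```

```bash
python3 plan.py .479 -.358 .060 -86.6; python3 - <<'E'
from cell import capture
import cv2,numpy as np
c=capture("side");cv2.imwrite(f"pics/side16.png",cv2.resize(c["img"][250:430,260:460,::-1],(660,594)))
E
```

```text
t 54.85 tcp [ 0.4777 -0.3571  0.0902] jaw -86.6 w 0.0852 q6 0.77 F [-1.  -1.2  0.6] tilt 12.28
tool offset mm [ 7.2  3.2 29.2] |d| 30.0 roll -0.0
per row / 8 [0.9 0.4 3.7] min rows 1 [ 7.2  3.2 29.2]
toolz deg xy [-11.7    3.44] q [-0.769  0.586  1.411 -0.102  1.337  0.768]
```

View pics/side16.png

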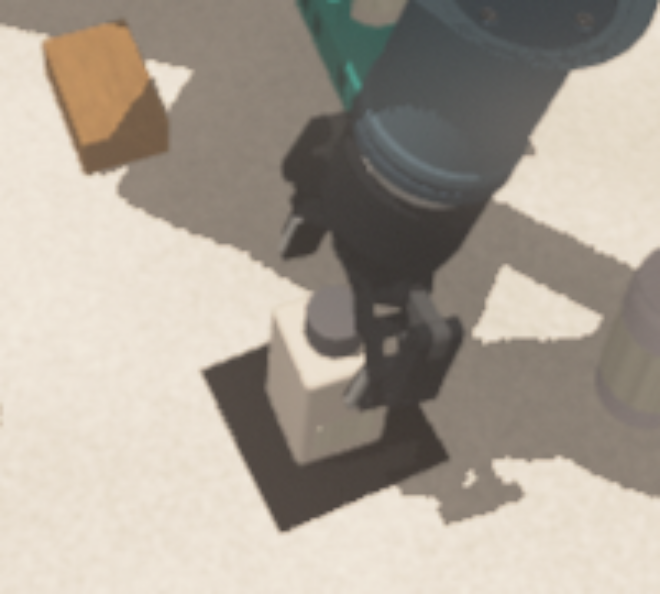

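Request:
drive_tool:
  motion:
    - {"offset":[1,1,4],"roll":0,"fingers":-1}
    - {"offset":[2,1,7],"roll":0,"fingers":-1}
    - {"offset":[2,1,8],"roll":0,"fingers":-1}
    - {"offset":[2,0,6],"roll":0,"fingers":-1}
    - {"offset":[0,0,3],"roll":0,"fingers":-1}
    - {"offset":[0,0,0],"roll":0,"fingers":-1}
    - {"offset":[0,0,0],"roll":0,"fingers":-1}
    - {"offset":[0,0,0],"roll":0,"fingers":-1}

```text
clock: 55.7
ee_pos: [0.4798, -0.3585, 0.0596]
tcp_rot: [-0.033, 0.994, 0.033, -0.101]
ft_force: [-0.1, 0.4, -0.2]
gripper_width: 0.0856
```

```bash
python3 plan.py .479 -.358 .060 -86.6
```

```text
t 55.7 tcp [ 0.4798 -0.3585  0.0596] jaw -86.6 w 0.0856 q6 0.78 F [-0.1  0.4 -0.2] tilt 12.18
tool offset mm [-0.8 -0.6 -0.2] |d| 1.0 roll -0.0
per row / 8 [-0.1 -0.1 -0. ] min rows 1 [-0.8 -0.6 -0.2]
toolz deg xy [-11.61   3.36] q [-0.769  0.62   1.432 -0.103  1.279  0.775]
```

Close and lift.

Request:
drive_tool:
  motion:
    - {"offset":[0,0,0],"roll":0,"fingers":1}
    - {"offset":[0,0,0],"roll":0,"fingers":1}
    - {"offset":[0,0,0],"roll":0,"fingers":1}
    - {"offset":[0,0,0],"roll":0,"fingers":1}
    - {"offset":[0,0,0],"roll":0,"fingers":1}
    - {"offset":[0,0,0],"roll":0,"fingers":1}
    - {"offset":[0,0,0],"roll":0,"fingers":1}
    - {"offset":[0,0,0],"roll":0,"fingers":1}

```text
clock: 56.5
ee_pos: [0.4805, -0.3594, 0.0609]
tcp_rot: [-0.032, 0.994, 0.033, -0.1]
ft_force: [-0.5, 0.2, 0.0]
gripper_width: 0.054
```

Request:
drive_tool:
  motion:
    - {"offset":[-1,0,-5],"roll":0,"fingers":1}
    - {"offset":[-2,1,-10],"roll":0,"fingers":1}
    - {"offset":[-3,1,-15],"roll":0,"fingers":1}
    - {"offset":[-4,1,-20],"roll":0,"fingers":1}
    - {"offset":[-4,1,-20],"roll":0,"fingers":1}
    - {"offset":[-4,1,-20],"roll":0,"fingers":1}
    - {"offset":[-2,0,-10],"roll":0,"fingers":1}
    - {"offset":[0,0,0],"roll":0,"fingers":1}

```text
clock: 57.3
ee_pos: [0.4798, -0.3703, 0.1655]
tcp_rot: [-0.035, 0.994, 0.033, -0.102]
ft_force: [-0.3, -0.4, -4.5]
gripper_width: 0.0541
```

```bash
python3 plan.py .622 -.172 .18 -90; python3 - <<'E'
from cell import capture
import cv2,numpy as np
c=capture("side");cv2.imwrite(f"pics/side17.png",cv2.resize(c["img"][200:400,260:500,::-1],(720,600)))
E
```

```text
t 57.3 tcp [ 0.4798 -0.3703  0.1655] jaw -86.6 w 0.0541 q6 0.74 F [-0.3 -0.4 -4.5] tilt 12.39
tool offset mm [ 150.5 -190.1  -30.9] |d| 244.0 roll 3.4
per row / 8 [ 18.8 -23.8  -3.9] min rows 6 [ 25.1 -31.7  -5.2]
toolz deg xy [-11.76   3.59] q [-0.782  0.537  1.299 -0.101  1.498  0.74 ]
```

View pics/side17.png

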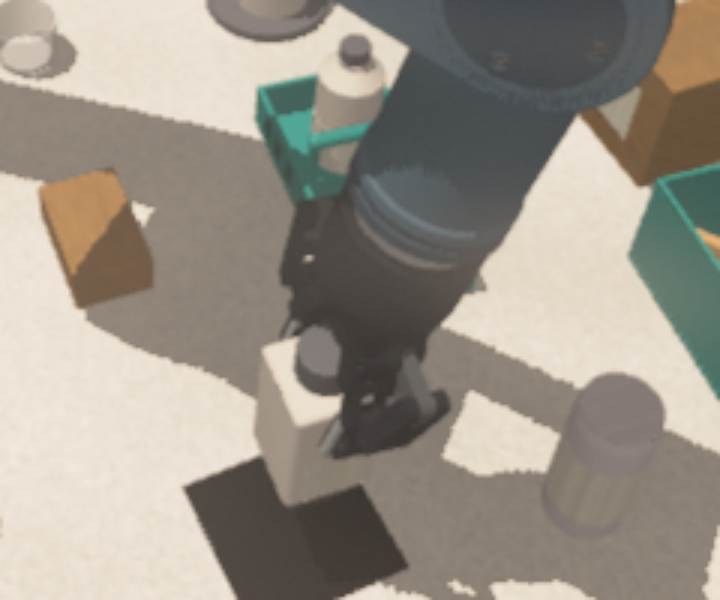

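Request:
drive_tool:
  motion:
    - {"offset":[8,-10,-4],"roll":0,"fingers":1}
    - {"offset":[16,-20,-6],"roll":0,"fingers":1}
    - {"offset":[22,-28,-6],"roll":0,"fingers":1}
    - {"offset":[22,-28,-6],"roll":0,"fingers":1}
    - {"offset":[22,-28,-6],"roll":0,"fingers":1}
    - {"offset":[18,-22,-5],"roll":0,"fingers":1}
    - {"offset":[10,-12,-3],"roll":0,"fingers":1}
    - {"offset":[0,0,0],"roll":0,"fingers":1}

```text
clock: 58.15
ee_pos: [0.5963, -0.2027, 0.1791]
tcp_rot: [-0.042, 0.993, 0.033, -0.109]
ft_force: [0.2, -0.0, -3.9]
gripper_width: 0.0541
```

```bash
python3 plan.py .620 -.173 .15 -90
```

```text
t 58.15 tcp [ 0.5963 -0.2027  0.1791] jaw -86.8 w 0.0541 q6 1.02 F [ 0.2 -0.  -3.9] tilt 13.35
tool offset mm [ 31.5 -25.6  25.4] |d| 48.0 roll 3.2
per row / 8 [ 3.9 -3.2  3.2] min rows 1 [ 31.5 -25.6  25.4]
toolz deg xy [-12.51   4.32] q [-0.485  0.589  1.178 -0.035  1.605  1.023]
```

Request:
drive_tool:
  motion:
    - {"offset":[5,-4,0],"roll":1,"fingers":1}
    - {"offset":[8,-7,2],"roll":1,"fingers":1}
    - {"offset":[8,-7,4],"roll":1,"fingers":1}
    - {"offset":[6,-5,6],"roll":0,"fingers":1}
    - {"offset":[3,-2,6],"roll":0,"fingers":1}
    - {"offset":[0,0,4],"roll":0,"fingers":1}
    - {"offset":[0,0,0],"roll":0,"fingers":1}
    - {"offset":[0,0,0],"roll":0,"fingers":1}

```text
clock: 58.95
ee_pos: [0.6174, -0.1778, 0.1482]
tcp_rot: [-0.039, 0.993, 0.002, -0.113]
ft_force: [0.0, 0.8, -3.9]
gripper_width: 0.0542
```

```bash
python3 plan.py .620 -.173 .12 -90; python3 - <<'E'
from cell import capture
import cv2,numpy as np
from h import *
c=capture("side");cv2.imwrite(f"pics/side18.png",cv2.resize(c["img"][130:330,290:530,::-1],(720,600)))
W=cloud(c).reshape(-1,3); C=c["img"].reshape(-1,3)
m=(abs(W[:,0]-.62)<.06)&(abs(W[:,1]+.175)<.06)&(W[:,2]>.08)&(W[:,2]<.2)&(C.max(1)>85)&(C[:,0].astype(int)>C[:,1]-8)
p=W[m]
for z in np.arange(.08,.2,.01):
    q=p[(p[:,2]>=z)&(p[:,2]<z+.01)]
    if len(q)>4: print(round(z,2),len(q),q.min(0).round(3),q.max(0).round(3))
E
```

```text
t 58.95 tcp [ 0.6174 -0.1778  0.1482] jaw -90.3 w 0.0542 q6 1.13 F [ 0.   0.8 -3.9] tilt 13.77
tool offset mm [ 9.  -2.6 27.2] |d| 29.0 roll -0.3
per row / 8 [ 1.1 -0.3  3.4] min rows 1 [ 9.  -2.6 27.2]
toolz deg xy [-12.91   4.38] q [-0.439  0.638  1.17  -0.027  1.572  1.131]
0.09 49 [ 0.59  -0.205  0.091] [ 0.643 -0.154  0.1  ]
0.1 110 [ 0.59  -0.207  0.1  ] [ 0.643 -0.154  0.11 ]
0.11 113 [ 0.59  -0.206  0.11 ] [ 0.644 -0.151  0.12 ]
0.12 109 [ 0.591 -0.207  0.12 ] [ 0.644 -0.156  0.13 ]
0.13 108 [ 0.591 -0.207  0.13 ] [ 0.645 -0.156  0.14 ]
0.14 93 [ 0.591 -0.208  0.14 ] [ 0.645 -0.156  0.15 ]
0.15 74 [ 0.592 -0.216  0.15 ] [ 0.641 -0.154  0.16 ]
0.16 93 [ 0.591 -0.212  0.16 ] [ 0.614 -0.15   0.17 ]
0.17 92 [ 0.592 -0.214  0.17 ] [ 0.617 -0.138  0.18 ]
0.18 258 [ 0.592 -0.214  0.18 ] [ 0.644 -0.138  0.19 ]
0.19 32 [ 0.604 -0.215  0.191] [ 0.637 -0.134  0.2  ]
```

View pics/side18.png

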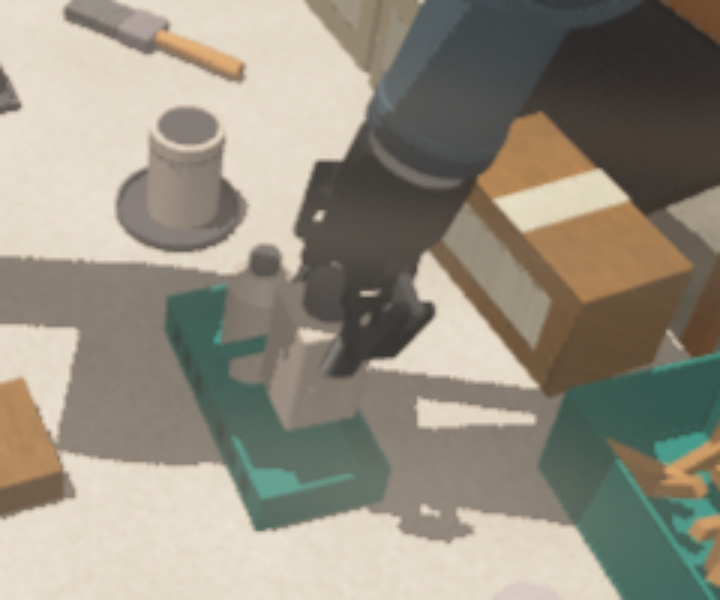

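```bash
python3 plan.py .6234 -.1748 .085 -90
```

```text
t 59.0 tcp [ 0.6173 -0.1778  0.1483] jaw -90.3 w 0.0542 q6 1.13 F [ 0.3 -0.2 -5. ] tilt 13.77
tool offset mm [20.2  1.8 60.3] |d| 64.0 roll -0.3
per row / 8 [2.5 0.2 7.5] min rows 2 [10.1  0.9 30.2]
toolz deg xy [-12.91   4.38] q [-0.439  0.638  1.17  -0.027  1.572  1.132]
```

Request:
drive_tool:
  motion:
    - {"offset":[3,-1,4],"roll":0,"fingers":1}
    - {"offset":[4,0,8],"roll":0,"fingers":1}
    - {"offset":[4,0,10],"roll":0,"fingers":1}
    - {"offset":[3,1,11],"roll":0,"fingers":1}
    - {"offset":[3,1,11],"roll":0,"fingers":1}
    - {"offset":[2,1,8],"roll":0,"fingers":1}
    - {"offset":[0,0,2],"roll":0,"fingers":1}
    - {"offset":[0,0,0],"roll":0,"fingers":1}

```text
clock: 59.8
ee_pos: [0.6237, -0.1756, 0.0855]
tcp_rot: [-0.039, 0.993, 0.001, -0.114]
ft_force: [-0.2, -1.0, -3.3]
gripper_width: 0.0539
```

```bash
python3 plan.py .6234 -.1748 .065 -90; python3 - <<'E'
from cell import capture
import cv2,numpy as np
from h import *
c=capture("side");cv2.imwrite(f"pics/side19.png",cv2.resize(c["img"][150:310,310:470,::-1],(600,600)))
W=cloud(c).reshape(-1,3); C=c["img"].reshape(-1,3)
m=(abs(W[:,0]-.62)<.045)&(abs(W[:,1]+.175)<.045)&(W[:,2]>.03)&(W[:,2]<.2)&(C.max(1)>85)&(C[:,0].astype(int)>C[:,1]-8)
p=W[m]
for z in np.arange(.03,.11,.01):
    q=p[(p[:,2]>=z)&(p[:,2]<z+.01)]
    if len(q)>4: print(round(z,2),len(q),q.min(0).round(3),q.max(0).round(3))
E
```

```text
t 59.8 tcp [ 0.6237 -0.1756  0.0855] jaw -90.3 w 0.0539 q6 1.14 F [-0.2 -1.  -3.3] tilt 13.84
tool offset mm [ 4.4  0.8 20. ] |d| 21.0 roll -0.3
per row / 8 [0.6 0.1 2.5] min rows 1 [ 4.4  0.8 20. ]
toolz deg xy [-12.97   4.41] q [-0.432  0.699  1.218 -0.025  1.465  1.141]
0.03 72 [ 0.596 -0.205  0.03 ] [ 0.649 -0.153  0.04 ]
0.04 87 [ 0.596 -0.203  0.04 ] [ 0.651 -0.152  0.05 ]
0.05 100 [ 0.596 -0.205  0.05 ] [ 0.648 -0.151  0.06 ]
0.06 97 [ 0.597 -0.205  0.06 ] [ 0.65  -0.155  0.07 ]
0.07 96 [ 0.597 -0.206  0.07 ] [ 0.651 -0.154  0.08 ]
0.08 63 [ 0.597 -0.205  0.08 ] [ 0.651 -0.154  0.09 ]
0.09 77 [ 0.598 -0.214  0.09 ] [ 0.632 -0.152  0.1  ]
0.1 91 [ 0.598 -0.217  0.1  ] [ 0.635 -0.154  0.11 ]
```

View pics/side19.png

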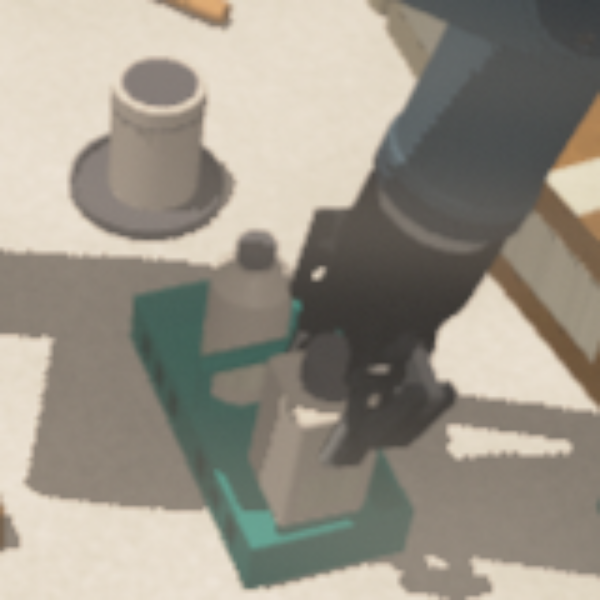

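Request:
drive_tool:
  motion:
    - {"offset":[1,0,4],"roll":0,"fingers":1}
    - {"offset":[1.5,0,6],"roll":0,"fingers":1}
    - {"offset":[1.5,0,6],"roll":0,"fingers":1}
    - {"offset":[0.5,0,3],"roll":0,"fingers":1}
    - {"offset":[0,0,1],"roll":0,"fingers":1}
    - {"offset":[0,0,0],"roll":0,"fingers":1}
    - {"offset":[0,0,0],"roll":0,"fingers":1}
    - {"offset":[0,0,0],"roll":0,"fingers":1}

```text
clock: 60.65
ee_pos: [0.6246, -0.1744, 0.0652]
tcp_rot: [-0.038, 0.993, 0.001, -0.112]
ft_force: [-0.8, 0.4, -4.4]
gripper_width: 0.0544
```

```bash
python3 plan.py .6234 -.1748 .0615 -90
```

```text
t 60.65 tcp [ 0.6246 -0.1744  0.0652] jaw -90.3 w 0.0544 q6 1.14 F [-0.8  0.4 -4.4] tilt 13.64
tool offset mm [-0.3  0.7  3.9] |d| 4.0 roll -0.3
per row / 8 [-0.   0.1  0.5] min rows 1 [-0.3  0.7  3.9]
toolz deg xy [-12.8    4.33] q [-0.43   0.717  1.238 -0.025  1.424  1.144]
```

Request:
drive_tool:
  motion:
    - {"offset":[0,0,2],"roll":0,"fingers":1}
    - {"offset":[0,0,1.5],"roll":0,"fingers":1}
    - {"offset":[0,0,0.5],"roll":0,"fingers":1}
    - {"offset":[0,0,0],"roll":0,"fingers":1}
    - {"offset":[0,0,0],"roll":0,"fingers":1}
    - {"offset":[0,0,0],"roll":0,"fingers":1}
    - {"offset":[0,0,0],"roll":0,"fingers":1}
    - {"offset":[0,0,0],"roll":0,"fingers":1}

```text
clock: 61.45
ee_pos: [0.624, -0.1743, 0.0619]
tcp_rot: [-0.038, 0.993, 0.001, -0.112]
ft_force: [0.4, -0.7, -4.3]
gripper_width: 0.0538
```

```bash
python3 plan.py .6234 -.1748 .0615 -90
```

```text
t 61.45 tcp [ 0.624  -0.1743  0.0619] jaw -90.3 w 0.0538 q6 1.14 F [ 0.4 -0.7 -4.3] tilt 13.55
tool offset mm [-0.5  0.6  0.4] |d| 1.0 roll -0.3
per row / 8 [-0.1  0.1  0.1] min rows 1 [-0.5  0.6  0.4]
toolz deg xy [-12.72   4.29] q [-0.431  0.718  1.244 -0.025  1.415  1.144]
```

Request:
drive_tool:
  motion:
    - {"offset":[0,0,1],"roll":0,"fingers":1}
    - {"offset":[0,0,0],"roll":0,"fingers":1}
    - {"offset":[0,0,0],"roll":0,"fingers":-0.4}
    - {"offset":[0,0,0],"roll":0,"fingers":-0.45}
    - {"offset":[0,0,0],"roll":0,"fingers":-0.5}
    - {"offset":[0,0,0],"roll":0,"fingers":-0.5}
    - {"offset":[0,0,0],"roll":0,"fingers":-0.5}
    - {"offset":[0,0,0],"roll":0,"fingers":-0.5}

```text
clock: 62.25
ee_pos: [0.625, -0.1748, 0.0634]
tcp_rot: [-0.037, 0.993, 0.001, -0.11]
ft_force: [-0.0, -0.0, -0.1]
gripper_width: 0.0641
```

```bash
python3 plan.py .6234 -.1748 .18 -90; python3 - <<'E'
from cell import capture
import cv2,numpy as np
c=capture("side");cv2.imwrite(f"pics/side20.png",cv2.resize(c["img"][150:310,310:470,::-1],(600,600)))
E
```

```text
t 62.25 tcp [ 0.625  -0.1748  0.0634] jaw -90.3 w 0.0641 q6 1.14 F [-0.  -0.  -0.1] tilt 13.33
tool offset mm [ -27.1   -8.6 -113.1] |d| 117.0 roll -0.3
per row / 8 [ -3.4  -1.1 -14.1] min rows 3 [ -9.   -2.9 -37.7]
toolz deg xy [-12.53   4.19] q [-0.431  0.716  1.243 -0.025  1.414  1.144]
```

View pics/side20.png

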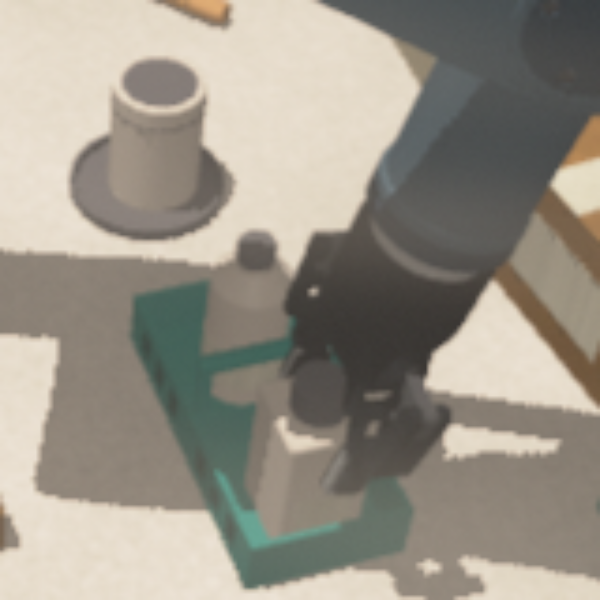

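Request:
drive_tool:
  motion:
    - {"offset":[-1,-0.3,-4],"roll":0,"fingers":-0.5}
    - {"offset":[-2,-0.5,-8],"roll":0,"fingers":-0.5}
    - {"offset":[-3,-1,-12],"roll":0,"fingers":-0.5}
    - {"offset":[-4,-1.2,-16],"roll":0,"fingers":-0.5}
    - {"offset":[-4,-1.2,-18],"roll":0,"fingers":-0.5}
    - {"offset":[-4,-1.2,-18],"roll":0,"fingers":-0.5}
    - {"offset":[-3,-1,-12],"roll":0,"fingers":-0.5}
    - {"offset":[0,0,0],"roll":0,"fingers":-0.5}

```text
clock: 63.1
ee_pos: [0.6243, -0.1754, 0.1634]
tcp_rot: [-0.036, 0.993, 0.001, -0.109]
ft_force: [0.8, 0.0, -0.1]
gripper_width: 0.0643
```

```bash
python3 plan.py .5 -.22 .22
```

```text
t 63.1 tcp [ 0.6243 -0.1754  0.1634] jaw -90.3 w 0.0643 q6 1.14 F [ 0.8  0.  -0.1] tilt 13.14
tool offset mm [-134.    41.   -31.5] |d| 144.0 roll None
per row / 8 [-16.7   5.1  -3.9] min rows 3 [-44.7  13.7 -10.5]
toolz deg xy [-12.36   4.11] q [-0.432  0.631  1.142 -0.025  1.596  1.139]
```

Clear of everything; back off further and verify.

Request:
drive_tool:
  motion:
    - {"offset":[-2,0,-12],"roll":0,"fingers":-0.5}
    - {"offset":[-4,0,-16],"roll":0,"fingers":-0.5}
    - {"offset":[-15,4,-12],"roll":0,"fingers":-0.5}
    - {"offset":[-22,8,-4],"roll":0,"fingers":-0.5}
    - {"offset":[-22,8,-4],"roll":0,"fingers":-0.5}
    - {"offset":[-22,8,-4],"roll":0,"fingers":-0.5}
    - {"offset":[-10,4,0],"roll":0,"fingers":-0.5}
    - {"offset":[0,0,0],"roll":0,"fingers":-0.5}

```text
clock: 63.9
ee_pos: [0.5339, -0.2138, 0.2365]
tcp_rot: [-0.037, 0.993, 0.002, -0.111]
ft_force: [-0.1, 0.0, -0.5]
gripper_width: 0.0639
```

Request:
drive_tool:
  motion:
    - {"offset":[0,0,0],"roll":0,"fingers":-0.5}
    - {"offset":[0,0,0],"roll":0,"fingers":-0.5}
    - {"offset":[0,0,0],"roll":0,"fingers":-0.5}
    - {"offset":[0,0,0],"roll":0,"fingers":-0.5}
    - {"offset":[0,0,0],"roll":0,"fingers":-0.5}
    - {"offset":[0,0,0],"roll":0,"fingers":-0.5}
    - {"offset":[0,0,0],"roll":0,"fingers":-0.5}
    - {"offset":[0,0,0],"roll":0,"fingers":-0.5}

```text
clock: 64.7
ee_pos: [0.5358, -0.212, 0.2339]
tcp_rot: [-0.038, 0.993, 0.003, -0.112]
ft_force: [0.7, 0.2, 0.8]
gripper_width: 0.0642
```

```bash
python3 plan.py .5 -.22 .22; python3 - <<'E'
from cell import capture
import cv2,numpy as np
from h import *
for n in ("side","top"):
  c=capture(n);W=cloud(c).reshape(-1,3);cv2.imwrite(f"pics/{n}21.png",c["img"][:,:,::-1])
  for nm,x,y,r,a,b in (("jug",.4815,.363,.05,.088,.101),("jugcap",.4815,.375,.05,.112,.122),("flask cap",.624,-.062,.03,.115,.125),("tub",.633,.126,.045,.09,.1),("sq",.624,-.177,.045,.09,.101),("sqcap",.624,-.177,.03,.114,.124),("scoop",.41,.115,.04,.04,.05),("carton",.416,-.103,.07,.03,.04)):
    w=W[(np.hypot(W[:,0]-x,W[:,1]-y)<r)&(W[:,2]>a)&(W[:,2]<b)]
    if len(w)<5: print(nm,len(w));continue
    q=cv2.minAreaRect((w[:,:2]*1000).astype(np.float32));print(n,nm,len(w),np.round(q[0],1),np.round(q[1],1),round(q[2],1),"z",np.percentile(w[:,2],[5,95]).round(4))
  w=W[(abs(W[:,2]-.04)<.003)&(abs(W[:,0]-.624)<.06)&(abs(W[:,1]+.113)<.12)];print("caddy",cv2.minAreaRect((w[:,:2]*1000).astype(np.float32)))
E
```

```text
t 64.7 tcp [ 0.5358 -0.212   0.2339] jaw -90.2 w 0.0642 q6 1.03 F [0.7 0.2 0.8] tilt 13.55
tool offset mm [-31.9   9.1  20.8] |d| 39.0 roll None
per row / 8 [-4.   1.1  2.6] min rows 1 [-31.9   9.1  20.8]
toolz deg xy [-12.73   4.28] q [-0.539  0.46   1.259 -0.05   1.654  1.028]
side jug 217 [482.7 363.1] [44.1 71.9] 4.8 z [0.0895 0.0991]
side jugcap 62 [482.1 377.7] [27.1 25. ] 77.0 z [0.1124 0.1205]
side flask cap 13 [626.6 -64.6] [13.  22.2] 44.6 z [0.1187 0.1235]
side tub 324 [631.8 126.6] [64.3 56.3] 58.6 z [0.0913 0.0969]
side sq 323 [ 623.7 -174.3] [56.4 55. ] 88.0 z [0.0924 0.0999]
side sqcap 172 [ 624.2 -174.2] [31.9 33.3] 82.5 z [0.1155 0.1221]
side scoop 117 [408.9 113.1] [60.2 57.4] 80.1 z [0.0409 0.0477]
side carton 938 [ 415.8 -104.9] [61.2 97.8] 3.4 z [0.0321 0.0375]
caddy ((622.99609375, -113.91545104980469), (101.81261444091797, 211.60772705078125), 0.33156469464302063)
top jug 742 [483.9 364.8] [44.6 69.6] 5.3 z [0.092  0.0989]
top jugcap 208 [481.9 380.8] [26.  27.5] 2.6 z [0.1147 0.1203]
top flask cap 141 [628.4 -61.5] [22.4 21.7] 45.8 z [0.1181 0.1242]
top tub 920 [635.2 127.3] [63.5 62.4] 69.0 z [0.0915 0.0969]
top sq 58 [ 637.8 -150.7] [10.9 27.3] 84.1 z [0.094  0.0995]
sqcap 0
top scoop 172 [411.2 115. ] [58.4 56.3] 60.2 z [0.042  0.0474]
carton 0
caddy ((624.2340698242188, -88.44287109375), (101.44187927246094, 159.5314483642578), 0.3135693371295929)
```

View pics/top21.png

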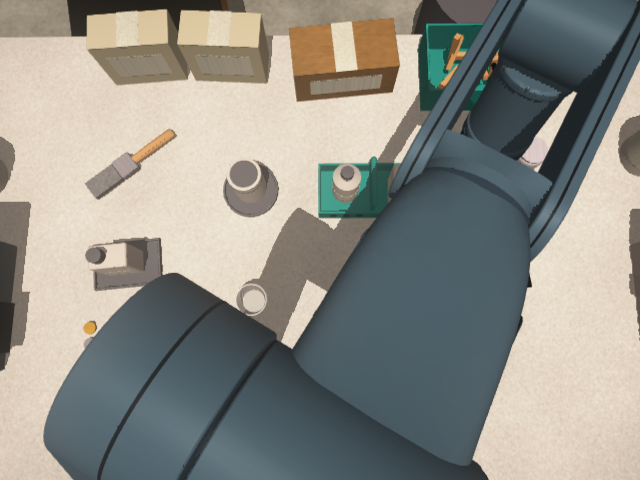

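View pics/side21.png

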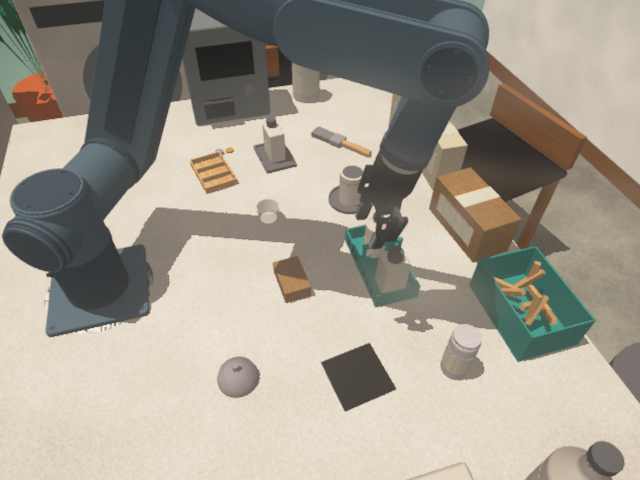

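```bash
python3 -c "
from cell import sign_off
print(sign_off())"
```

```text
the job is handed in; nothing more can be done
None
```

The swap is done and handed in at about 65 s of the 120 s allowed. The order was:
1. Square bottle to the mat.
2. Tub to the round tray.
3. Slim bottle to the +y compartment of the caddy.
4. Jug to the oblong tray.
5. Square bottle to the −y compartment.

My last camera checks, good to about 2 mm, showed:
- **Tub:** about 3 mm from the centre of the round tray.
- **Jug:** about 2 mm from the centre of the oblong tray, with its long side within about 1° of the tray's.
- **Slim bottle:** at about (+4, +51) mm in the caddy frame.
- **Square bottle:** at about (0, −61) mm in the caddy frame.
- **Upright:** all four top heights matched objects standing upright on a 4 mm floor.
- **Caddy, cup and carton:** the caddy and the cup read within about 2 mm of where they started. The carton read about 2 mm off too.
- **Gripper:** clear of everything.

**What disagreed:**
- The tool drifted out of vertical during moves, reaching about 13° by the end. The drive commands cannot correct tilt. I allowed for it in the placements and gripped the square bottle across y so that it stayed upright.
- In the last top view the arm hid the square bottle, the carton and part of the caddy, so those final checks come from the side camera alone. For the slim bottle, the side view of its cap was mostly blocked, so its position comes from the top view.

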